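# Load the brushing machine and latch its guard

## Task

Lay the square, spear-pointed iron finial down in the two-saddle cradle of the bench brushing machine and let go of it. Then slide the machine's clear guard over it by its handle until the latch clicks and holds the guard by itself; slide it gently, and do not ram it on hard into its rubber buffer once it has clicked. Leave the other ironwork and tools where they lie.

Things in the scene. Friction and masses are not known exactly. Their poses are not given: they have to be found in the camera images.
- finial: The work piece: dark iron bar, square 18 x 18 mm and 90 mm long, with a round pointed spear tip 20 mm long on one end (110 mm in all), 0.15 to 0.3 kg. It lies on the bench. Origin: centre of the underside of the square part; its x axis runs along the bar to the point, z up. It can be gripped across its 18 mm sides at the middle.
- machine: The green bench brushing machine, fixed to the bench. Bed 330 x 460 mm, top 50 mm above the bench; the cradle's centre is 70 mm to +y of the origin. Motor housing, 128 mm high, begins 90 mm to +x of the cradle's centre. Origin on the bench level under the cradle's and slide's line; y along the slide to the latch end, z up.
- cradle (a point): Point on the saddle floor, 78 mm above the bench, where the middle of the square part's underside belongs. Machine axes: y along the cradle and slide, towards the latch end (guard closes to +y); x to the motor housing. Steel saddles 29 mm either side along y, each 14 mm long (44 mm free between for fingers), slots 26 mm wide, 14 mm deep. The bar lies along y, point either way.
- guard (a joint): Slide of the guard, m: 0 fully open, growing as it closes towards +y of the machine. Starts at 0 to 0.02, friction about 2 N. A clear hood 138 mm wide, 170 mm long, roof 130 mm above the bench; shut, it covers the cradle. It latches at a value between 0.155 and 0.195: its latch mount is slotted and nobody noted where it is set, so it must be felt.
- guard_handle (a point): Middle of the top edge of the guard's handle, 178 mm above the bench: an upright black plate on the guard's roof, 60 mm wide across the slide (x), 12 mm thick along the slide (y), 48 mm tall, 100 mm behind the guard's leading end. Axes as the cradle's. Push its rear (-y) face or pinch its thickness from above. Moves with the guard.
- latch (a joint): Spring latch arm at the +y end of the machine, rad: 0 down (resting), growing as it is lifted. The closing guard's tooth lifts its nose by about 0.17 over the last 20 mm; then the arm drops to 0 behind the tooth: the click. This takes a push on the guard of up to 13 N, friction included.
- buffer (a joint): Rubber-faced spring buffer beside the latch, m: 0 free, growing as the guard presses it in, 4 N per mm. The guard meets it 1 to 2 mm before the click. A latched guard keeps it pressed in by 1 to 2 mm untouched; if not latched, it pushes the guard back. Never press it in more than 5 mm (20 N); a push of 15 to 18 N surely latches.
- rod: Bystander: round iron rod 14 mm thick, 110 mm long, with two square 22 mm collars. Origin: underside centre, x along the rod.
- strap: Bystander: flat iron strap 110 x 30 x 8 mm. Origin: underside centre, x along the strap.
- wax_tin: Bystander: metal tin, 70 mm across and 60 mm high. Origin: underside centre.
- hammer: Bystander: hammer lying on the left of the bench. Origin: underside centre, x along its handle.
- bench_brush: Bystander: brush lying on the right of the bench. Origin: underside centre, x along it.
There are look-alikes about, which are no part of the job. What is shaped like the finial but blue or red is not meant.

How it is judged:
By the outcome, as a careful person would: the job done as asked, in the order asked, and still so for the second after the job is handed in, with the robot touching nothing.
It also fails if it takes over 53 s, if anything falls off the work surface, if the arm or the gripper's body presses on something with over 40 N, if the wrist force passes 120 N, or if a joint passes its speed limit or range.

## Robot

A 6-joint arm with a two-finger parallel gripper is mounted at the origin on the work surface. World frame = base frame: x ahead of the robot, y to its left, z up, the work surface at z = 0. Lengths are in m, angles in rad, forces in N, time in s.
With the tool pointing down it reaches from about 0.25 to 0.775 m from the base axis. Payload 4 kg.
Tool frame: the origin (TCP) lies at the centre of the arm's flange, where the gripper is bolted on; the fingertips stand ahead of it and the grasp point (between the pads) lies 180 mm ahead of it (robot.tcp_to_tips is the z of the fingertips in the tool frame, in m); z points along the fingers, y is the direction in which the jaws open and shut (so a half turn about z gives the same grasp; the last joint's range is limited). The gripper opens to 94 mm and grips with 3 to 60 N. Pads are 16 mm wide; open, the fingers measure 119 mm over their backs; the gripper's body (75 mm by 177 mm) begins 78 mm behind the grasp point.
Start: joints at [-1.311, 0.087, 1.371, -0, 1.684, -0.103], TCP at [0.195, -0.514, 0.405] pointing down, gripper open.
Joint ranges: [-3.1, 3.1], [-0.76, 2.03], [0.27, 2.55], [-1.08, 4.22], [0.17, 2.65], [-2.57, 2.57]. Speed limits (rad/s): [2.79, 2.79, 3.14, 3.14, 3.14, 3.14].

## Interface

Orientations are given as [roll, pitch, yaw] about the fixed x, y, z axes, in that order (R = Rz(yaw) Ry(pitch) Rx(roll)).
In Python, from bench import robot gives the robot as it stands.
- The arm moves only by the tool move_arm, never from a script. Its argument "increments" is a list that holds one entry, the list of rows, each a list of 7 numbers: the opening, from 0 (shut) to 1 (fully open), then the shift along the tool's x, y, z as a fraction of full scale, then the turn, a rotation vector about the tool's x, y, z as a fraction of full scale. In form: [[[jaw, dx, dy, dz, rx, ry, rz], ...]]. A call has 1 to 8 rows; each row is the pose to reach, as a shift and turn from the pose commanded when the call began, along the tool's axes at that moment; what a row does not reach only later rows make up. Full scale, the value 1, is 0.1 m for a shift and pi/2 rad for a turn. A row lasts 1/12 s, in which the tool goes at most 41.7 mm and 7.16 degrees, less where a joint would pass 70% of its speed; a pose out of reach is approached as far as the arm can. A call with a number of a shift or a turn outside -1 to 1 is refused whole. A call with a gripper value outside its range is refused whole. The fingers move at their own pace and stop on an object; the grip force is fixed at half the most. Time passes only in rows, so rows that repeat a pose let the fingers close. It gives the time, the measured TCP pose, the force and the opening at its end, in the units of the state.
- robot.get_obs(): the state, without advancing time (a new reading comes with each control period).
- robot.snapshot(name): name is "side" or "top"; returns (picture, depth): 384x512x3 uint8, red, green, blue; 384x512 float32, m along the optical axis (not along the pixel's ray), 0 where there is no reading.
- robot.camera_params(name): a dict with "mtx" (3x3 intrinsics, pixels), "k1" (the pictures are not rectified: a ray, as slopes to the right and down, at radius r is drawn at 1 + k1 r^2 times it, then the intrinsics apply), "R" (3x3) and "t" (3): a world point X has camera coordinates R X + t. Camera axes: x right, y down, z forward; pixel columns grow to the right and rows downward; lengths in m; the calibration is good to about 2 mm. A picture is of the moment at which its call begins. camera_params takes no time and is no camera call.
- robot.close_job(): hands the job in, once; it reports no verdict.
The state is a dict: "time": time; "joint_positions": joint angles; "qvel": joint speeds; "joint_torque": joint torques, N m; "tool_pos": TCP position; "ee_rot": TCP orientation; "wrist_force": force on the tool from outside, world axes, zero at the start; "wrist_torque": the same for the moment, N m; "width": finger opening in m.
Only numpy, scipy, OpenCV 4.12 (cv2) and the standard library are available. Lean on these libraries where they do the work, as an engineer would, in place of code of your own. Each camera call takes 0.05 s, during which the arm holds its last target.

## Working session

There is one attempt and no reset: what is moved stays moved. The work goes in short steps, Python scripts to look and compute and a tool call to move; the robot and the scene stay as the last step left them, time stands still between calls to the robot, and variables do not carry over. Pictures are saved under pics/ and viewed, and the job is handed in when it is done.

Besides the shell and the picture viewer there is one more tool, called after "Request:" as name(argument=value, ...), one argument or row to a line, values as JSON. move_arm: Moves the arm, as the interface text tells. Its arguments: {"type":"object","properties":{"increments":{"type":"array","items":{"type":"array","items":{"type":"array","items":{"type":"number","minimum":-1,"maximum":1}}}}},"required":["increments"]}

```bash
ls; mkdir -p pics
python3 - <<'E'
from bench import robot
import cv2,numpy as np
o=robot.get_obs(); print({k:np.round(v,3).tolist() for k,v in o.items()}, robot.tcp_to_tips)
for n in ("side","top"):
    p,d=robot.snapshot(n); cv2.imwrite(f"pics/{n}0.png",p[...,::-1]); np.savez(f"{n}0.npz",p=p,d=d)
    c=robot.camera_params(n); print(n,{k:np.round(v,4).tolist() for k,v in c.items()})
E
```

```text
pics
{'time': 0.0, 'joint_positions': [-1.311, 0.088, 1.372, -0.0, 1.684, -0.103], 'qvel': [-0.002, -0.002, 0.0, 0.0, -0.003, 0.0], 'joint_torque': [0.002, -34.018, -30.243, 0.072, 0.033, -0.0], 'tool_pos': [0.195, -0.514, 0.404], 'ee_rot': [-3.139, -0.0, 0.363], 'wrist_force': [-0.251, -0.369, 0.045], 'wrist_torque': [0.019, -0.026, -0.01], 'width': 0.094} 0.1992
side {'mtx': [[365.7644, 0.0, 249.1536], [0.0, 365.7644, 188.9145], [0.0, 0.0, 1.0]], 'k1': 0.0177, 'R': [[-0.7751, -0.6318, -0.0067], [-0.3758, 0.4695, -0.799], [0.5079, -0.6168, -0.6013]], 't': [0.4425, 0.2685, 0.9721]}
top {'mtx': [[440.4301, 0.0, 257.1225], [0.0, 440.4301, 181.5031], [0.0, 0.0, 1.0]], 'k1': -0.0674, 'R': [[-0.0144, -0.9999, 0.0016], [-0.9935, 0.0141, -0.1133], [0.1133, -0.0032, -0.9936]], 't': [0.0438, 0.542, 1.577]}
```

View pics/side0.png

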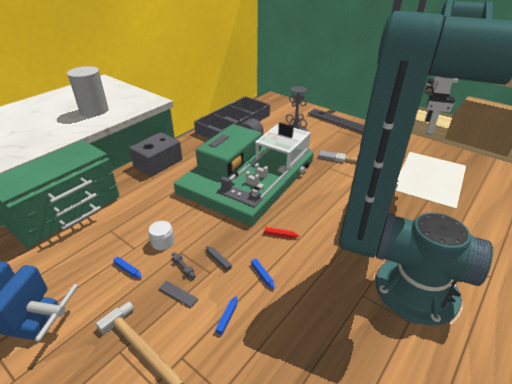

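View pics/top0.png

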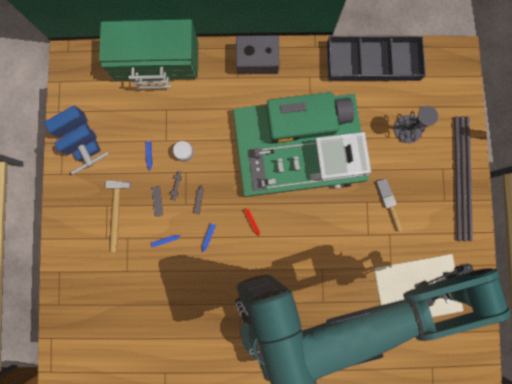

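Run:
```python
import cv2
p=cv2.imread("pics/top0.png"); cv2.imwrite("pics/t_m.png",cv2.resize(p[85:205,225:385],None,fx=5,fy=5,interpolation=cv2.INTER_CUBIC))
cv2.imwrite("pics/t_f.png",cv2.resize(p[140:260,140:270],None,fx=5,fy=5,interpolation=cv2.INTER_CUBIC))
p=cv2.imread("pics/side0.png"); cv2.imwrite("pics/s_m.png",cv2.resize(p[110:230,165:325],None,fx=5,fy=5,interpolation=cv2.INTER_CUBIC))
```

```text
(no output)
```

View pics/t_m.png

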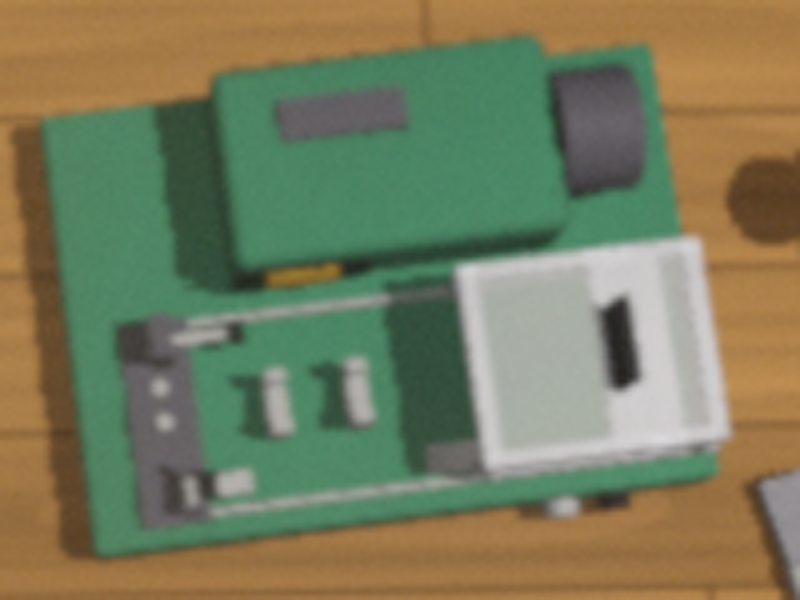

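View pics/t_f.png

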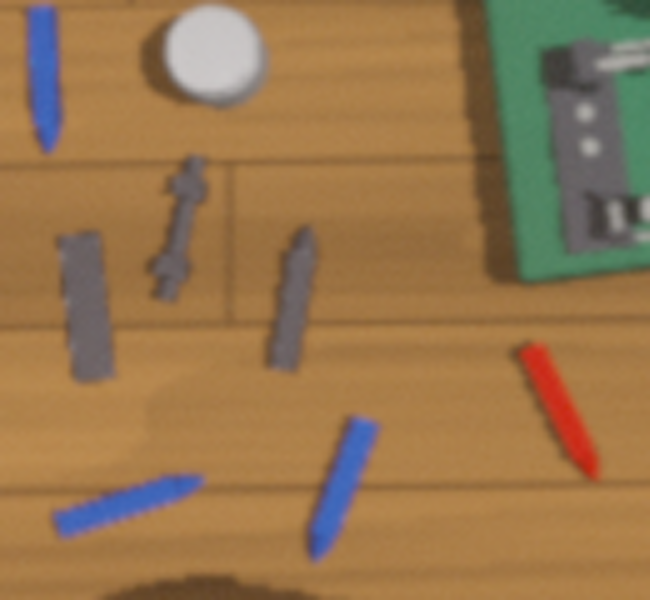

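View pics/s_m.png

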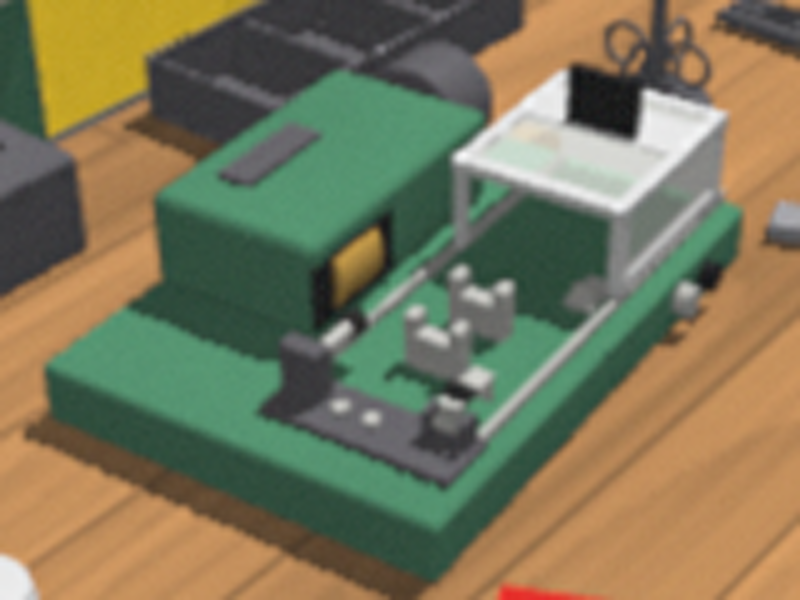

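```bash
cat > h.py <<'E'
import numpy as np,cv2
from bench import robot
def ray(n,uv):
    c=robot.camera_params(n); uv=np.atleast_2d(np.array(uv,float))
    K=np.array(c["mtx"]); q=np.c_[(uv[:,0]-K[0,2])/K[0,0],(uv[:,1]-K[1,2])/K[1,1]]
    s=cv2.undistortPoints(uv.reshape(-1,1,2),K,np.array([c["k1"],0,0,0.])).reshape(-1,2)
    R=np.array(c["R"]);t=np.array(c["t"])
    return -R.T@t, np.c_[s,np.ones(len(s))]@R
def plane(n,uv,z):
    o,d=ray(n,uv); return o+d*((z-o[2])/d[:,2])[:,None]
def depthpt(n,uv,D):
    o,d=ray(n,uv); u=np.atleast_2d(np.array(uv)).round().astype(int)
    return o+d*D[u[:,1],u[:,0]][:,None]
def proj(n,X):
    c=robot.camera_params(n);R=np.array(c["R"])
    return cv2.projectPoints(np.atleast_2d(np.array(X,float)),cv2.Rodrigues(R)[0],np.array(c["t"],float),np.array(c["mtx"]),np.array([c["k1"],0,0,0.]))[0].reshape(-1,2)
E
python3 - <<'E'
from h import *
np.set_printoptions(precision=4,suppress=True)
P=np.load("top0.npz");p=P["p"];D=P["d"]
S=np.load("side0.npz");ps=S["p"];Ds=S["d"]
def comps(img,box,n,z):
    x0,y0,x1,y1=box; h=cv2.cvtColor(img,cv2.COLOR_RGB2HSV)
    m=((h[...,1]<70)&(h[...,2]<130)).astype(np.uint8); mm=np.zeros_like(m); mm[y0:y1,x0:x1]=m[y0:y1,x0:x1]
    cnt,_=cv2.findContours(mm,cv2.RETR_EXTERNAL,cv2.CHAIN_APPROX_NONE)
    for c in cnt:
        if cv2.contourArea(c)<30: continue
        r=cv2.minAreaRect(c); ys,xs=np.nonzero(mm*(cv2.drawContours(np.zeros_like(m),[c],-1,1,-1)))
        W=plane(n,np.c_[xs,ys],z)[:,:2]
        ce,wh,an=cv2.minAreaRect((W*1000).astype(np.float32)); 
        mu=W.mean(0); e,v=np.linalg.eigh(np.cov((W-mu).T)); ax=v[:,1]; s=(W-mu)@ax
        print(n,np.round(r[0],1),len(xs),"rect mm",np.round(ce,1),np.round(wh,1),"mean",mu,"axis",np.degrees(np.arctan2(ax[1],ax[0])),s.min(),s.max())
comps(p,(148,170,210,222),"top",0.012)
comps(ps,(150,240,240,310),"side",0.010)
f=np.array([[306,228],[283,368]])/5+140
print("finial tip/base",plane("top",f,0.012))
cr=np.array([[43,118],[650,45],[717,480],[98,557]])/5+[225,85]
B=plane("top",cr,.05); print("bed",B, B.mean(0))
sd=np.array([[278,403],[357,392]])/5+[225,85]; 
q=plane("top",sd,.09); print("saddles",q,q.mean(0), np.degrees(np.arctan2(*(q[0]-q[1])[[1,0]])))
hd=np.array([[600,305],[628,297],[638,382],[614,390]])/5+[225,85]
print("handle",plane("top",hd,.178)); print(depthpt("top",[[350,153],[198,202],[290,115]],D))
o,_=ray("top",[[250,150]]);print("cams",o,ray("side",[[250,150]])[0])
E
```

```text
top [156.8 200.9] 217 rect mm [478.2 406.7] [105.8  28.2] mean [0.4787 0.4068] axis -173.425745581217 -0.052355176175336166 0.053365138600022906
top [198.3 199.5] 128 rect mm [481.4 253.5] [ 18.3 101. ] mean [0.4796 0.2532] axis 170.58042759023294 -0.05227405203360856 0.04873911024253541
top [175.6 185.3] 112 rect mm [535.1 337.6] [ 20.8 103.2] mean [0.5346 0.3373] axis 167.23178996882103 -0.0519405385996525 0.051212160251588715
side [178.  293.6] 425 rect mm [477.5 408.8] [109.   32.7] mean [0.4769 0.4092] axis -173.52056170198733 -0.05506823259066 0.053879386628910536
side [183.4 265.2] 216 rect mm [539.6 333.6] [ 27.3 115.7] mean [0.5383 0.3348] axis 166.84173923729887 -0.059367646240105904 0.05627848193248902
side [218.  257.5] 219 rect mm [482.2 251.7] [ 24.  108.3] mean [0.4789 0.2522] axis 169.05673866554895 -0.057485888834474246 0.05111063360019315
side [160.5 245. ] 100 rect mm [652.3 324.6] [66.9 41.3] mean [0.651  0.3213] axis -149.52071813457857 -0.0388251497340661 0.029821101246639718
finial tip/base [[0.5324 0.2426 0.012 ]
 [0.4294 0.2596 0.012 ]]
bed [[ 0.8118  0.1188  0.05  ]
 [ 0.8623 -0.3322  0.05  ]
 [ 0.5365 -0.3672  0.05  ]
 [ 0.4871  0.0818  0.05  ]] [ 0.6744 -0.1247  0.05  ]
saddles [[ 0.5911 -0.0475  0.09  ]
 [ 0.5982 -0.1035  0.09  ]] [ 0.5947 -0.0755  0.09  ] 97.20780350792799
handle [[ 0.6415 -0.2602  0.178 ]
 [ 0.6467 -0.2793  0.178 ]
 [ 0.5889 -0.2837  0.178 ]
 [ 0.5837 -0.2673  0.178 ]]
[[ 0.6174 -0.2761  0.1782]
 [ 0.4712  0.2532  0.0218]
 [ 0.7634 -0.0819  0.1294]]
cams [0.3605 0.0412 1.6282] [-0.0499  0.7531  0.802 ]
```

```bash
cat >> h.py <<'E'
from scipy.spatial.transform import Rotation as Ro
def plan(tp,yaw,n,p0=None,R0=None):
    """n calls to tcp tp, tool-down yaw (deg); prints the call numbers"""
    o=robot.get_obs()
    p=np.array(o["tool_pos"] if p0 is None else p0,float); R=Ro.from_euler("xyz",o["ee_rot"] if R0 is None else R0)
    Rt=Ro.from_euler("xyz",[np.pi,0,np.radians(yaw)]); tp=np.array(tp)
    for i in range(n):
        f=1/(n-i); goal=p+(tp-p)*f
        rv=(R.inv()*Rt).as_rotvec()*f
        d=np.round(R.inv().apply(goal-p)/.1,3); r=np.round(rv/(np.pi/2),3)
        print(i,d.tolist(),r.tolist(),"rows>=",int(np.ceil(max(np.linalg.norm(d)*100/41.7,np.degrees(np.linalg.norm(rv))/7.16))),"->",goal.round(3))
        p=p+R.apply(d*.1); R=R*Ro.from_rotvec(r*np.pi/2)
E
python3 -c "
from h import *
plan([.4735,.254,.33],170.3,8)"
```

```text
0 [0.666, -0.774, 0.094] [-0.0, -0.0, -0.208] rows>= 3 -> [ 0.23  -0.418  0.394]
1 [0.879, -0.519, 0.094] [-0.0, -0.0, -0.208] rows>= 3 -> [ 0.265 -0.322  0.385]
2 [0.999, -0.21, 0.094] [0.0, -0.0, -0.208] rows>= 3 -> [ 0.3   -0.226  0.376]
3 [1.014, 0.122, 0.093] [0.0, -0.0, -0.207] rows>= 3 -> [ 0.334 -0.13   0.367]
4 [0.922, 0.44, 0.094] [0.0, -0.0, -0.208] rows>= 3 -> [ 0.369 -0.034  0.358]
5 [0.732, 0.712, 0.093] [0.0, -0.0, -0.207] rows>= 3 -> [0.404 0.062 0.348]
6 [0.466, 0.909, 0.094] [0.0, -0.0, -0.208] rows>= 3 -> [0.439 0.158 0.339]
7 [0.149, 1.01, 0.093] [0.001, -0.001, -0.207] rows>= 3 -> [0.474 0.254 0.33 ]
```

Request:
move_arm(
  increments=[
    [[1,0.67,-0.77,0.09,0,0,-0.21],[1,0.67,-0.77,0.09,0,0,-0.21],[1,0.67,-0.77,0.09,0,0,-0.21],[1,0.67,-0.77,0.09,0,0,-0.21]],
  ],
)

```text
time: 0.43
tool_pos: [0.2315, -0.4154, 0.395]
ee_rot: [-3.14, -0.002, 0.698]
wrist_force: [-0.6, -0.8, -0.1]
width: 0.094
```

Request:
move_arm(
  increments=[
    [[1,0.88,-0.52,0.09,0,0,-0.21],[1,0.88,-0.52,0.09,0,0,-0.21],[1,0.88,-0.52,0.09,0,0,-0.21],[1,0.88,-0.52,0.09,0,0,-0.21]],
  ],
)

```text
time: 0.77
tool_pos: [0.2656, -0.32, 0.3863]
ee_rot: [-3.141, -0.001, 1.027]
wrist_force: [0.6, 0.2, -0.2]
width: 0.0939
```

Request:
move_arm(
  increments=[
    [[1,1,-0.21,0.09,0,0,-0.21],[1,1,-0.21,0.09,0,0,-0.21],[1,1,-0.21,0.09,0,0,-0.21],[1,1,-0.21,0.09,0,0,-0.21]],
  ],
)

```text
time: 1.1
tool_pos: [0.2998, -0.2246, 0.3775]
ee_rot: [3.141, -0.0, 1.355]
wrist_force: [-0.4, -0.7, 0.1]
width: 0.094
```

Request:
move_arm(
  increments=[
    [[1,1,0.12,0.09,0,0,-0.21],[1,1,0.12,0.09,0,0,-0.21],[1,1,0.12,0.09,0,0,-0.21],[1,1,0.12,0.09,0,0,-0.21]],
  ],
)

```text
time: 1.43
tool_pos: [0.3334, -0.1303, 0.3685]
ee_rot: [3.142, 0.0, 1.684]
wrist_force: [-1.7, -0.2, -0.5]
width: 0.094
```

Request:
move_arm(
  increments=[
    [[1,0.92,0.44,0.09,0,0,-0.21],[1,0.92,0.44,0.09,0,0,-0.21],[1,0.92,0.44,0.09,0,0,-0.21],[1,0.92,0.44,0.09,0,0,-0.21]],
  ],
)

```text
time: 1.77
tool_pos: [0.3673, -0.0343, 0.3594]
ee_rot: [-3.141, 0.0, 2.013]
wrist_force: [-0.3, -0.4, -1.1]
width: 0.0937
```

Request:
move_arm(
  increments=[
    [[1,0.73,0.71,0.09,0,0,-0.21],[1,0.73,0.71,0.09,0,0,-0.21],[1,0.73,0.71,0.09,0,0,-0.21],[1,0.73,0.71,0.09,0,0,-0.21]],
  ],
)

```text
time: 2.1
tool_pos: [0.4007, 0.0618, 0.3503]
ee_rot: [-3.141, 0.0, 2.341]
wrist_force: [0.8, -0.4, 0.5]
width: 0.0939
```

Request:
move_arm(
  increments=[
    [[1,0.47,0.9,0.09,0,0,-0.2],[1,0.47,0.9,0.09,0,0,-0.2],[1,0.47,0.9,0.09,0,0,-0.2],[1,0.47,0.9,0.09,0,0,-0.2]],
  ],
)

```text
time: 2.43
tool_pos: [0.4327, 0.158, 0.3411]
ee_rot: [-3.141, 0.0, 2.654]
wrist_force: [-0.5, -1.2, -0.4]
width: 0.094
```

```bash
python3 -c "
from h import *
o=robot.get_obs();print(o['time'],o['tool_pos'],o['ee_rot'])
plan([.4735,.254,.33],170.3,1)
p,d=robot.snapshot('side');cv2.imwrite('pics/side1.png',p[...,::-1])
p,d=robot.snapshot('top');cv2.imwrite('pics/top1.png',p[...,::-1])"
```

```text
2.4333 [0.43270525 0.15803653 0.34109777] [-3.14052146e+00  1.71104249e-04  2.65398174e+00]
0 [0.089, 1.039, 0.11] [-0.001, -0.0, -0.203] rows>= 3 -> [0.474 0.254 0.33 ]
```

Request:
move_arm(
  increments=[
    [[1,0.09,1,0.11,0,0,-0.203],[1,0.09,1,0.11,0,0,-0.203],[1,0.09,1,0.11,0,0,-0.203],[1,0.09,1,0.11,0,0,-0.203],[1,0.09,1,0.11,0,0,-0.203]],
  ],
)

```text
time: 2.95
tool_pos: [0.4702, 0.249, 0.3306]
ee_rot: [-3.139, -0.0, 2.97]
wrist_force: [0.4, 0.5, 0.1]
width: 0.0937
```

```bash
python3 -c "
from h import *
o=robot.get_obs();print(o['time'],o['tool_pos'],o['ee_rot'])
plan([.4735,.254,.24],170.3,1)
p,d=robot.snapshot('side');cv2.imwrite('pics/side2.png',cv2.resize(p[150:330,110:310,::-1],None,fx=3.3,fy=3.3))"
```

```text
2.95 [0.47022954 0.24895285 0.33058328] [-3.13948743e+00 -2.80115125e-05  2.97002992e+00]
0 [-0.024, 0.057, 0.906] [-0.001, -0.0, -0.001] rows>= 3 -> [0.474 0.254 0.24 ]
```

View pics/side2.png

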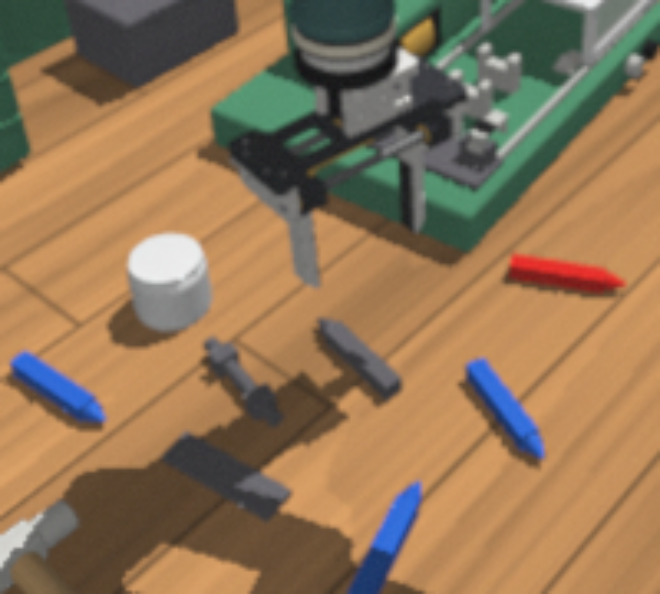

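Request:
move_arm(
  increments=[
    [[0.6,-0.02,0.06,0.9,0,0,0],[0.6,-0.02,0.06,0.9,0,0,0],[0.6,-0.02,0.06,0.9,0,0,0],[0.6,-0.02,0.06,0.9,0,0,0],[0.6,-0.02,0.06,0.9,0,0,0]],
  ],
)

```text
time: 3.42
tool_pos: [0.4729, 0.2553, 0.242]
ee_rot: [3.142, 0.001, 2.973]
wrist_force: [-0.4, -0.4, 0.7]
width: 0.0639
```

```bash
python3 -c "
from h import *
o=robot.get_obs();print(o['time'],o['tool_pos'],o['ee_rot'],o['width'])
plan([.4735,.254,.203],170.3,1)
p,d=robot.snapshot('side');cv2.imwrite('pics/side3.png',cv2.resize(p[150:330,110:310,::-1],None,fx=3.3,fy=3.3))"
```

```text
3.4167 [0.47289278 0.25530955 0.24203287] [3.14156921e+00 1.03594604e-03 2.97270593e+00] 0.06387385515627755
0 [-0.008, -0.012, 0.39] [0.0, 0.001, 0.0] rows>= 1 -> [0.474 0.254 0.203]
```

View pics/side3.png

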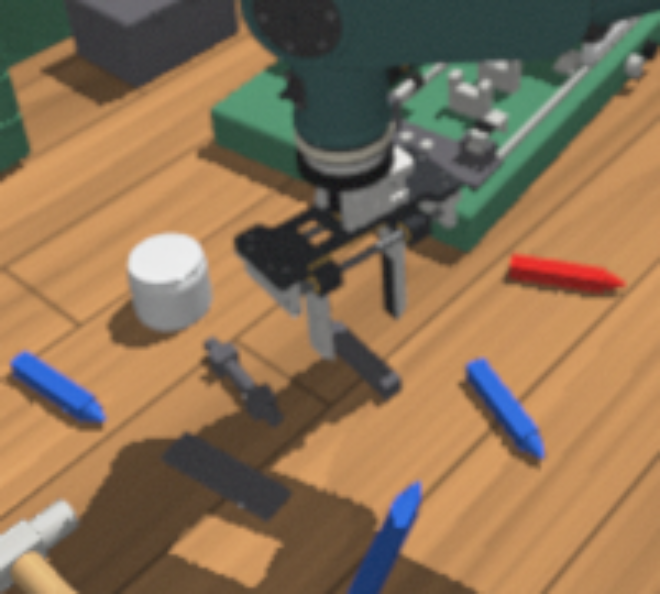

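Request:
move_arm(
  increments=[
    [[0.6,-0.01,-0.01,0.19,0,0,0],[0.6,-0.01,-0.01,0.3,0,0,0],[0.6,-0.01,-0.01,0.38,0,0,0],[0.6,-0.01,-0.01,0.38,0,0,0],[0.6,-0.01,-0.01,0.38,0,0,0]],
  ],
)

```text
time: 3.88
tool_pos: [0.4734, 0.2553, 0.203]
ee_rot: [-3.141, 0.0, 2.975]
wrist_force: [0.5, 0.3, 0.0]
width: 0.0564
```

Request:
move_arm(
  increments=[
    [[0.3,0,0,0,0,0,0],[0.2,0,0,0,0,0,0],[0,0,0,0,0,0,0],[0,0,0,0,0,0,0],[0,0,0,0,0,0,0],[0,0,0,0,0,0,0],[0,0,0,0,0,0,0]],
  ],
)

```text
time: 4.47
tool_pos: [0.4734, 0.2552, 0.2028]
ee_rot: [-3.141, 0.0, 2.975]
wrist_force: [0.1, -0.3, 0.3]
width: 0.0176
```

```bash
python3 -c "
from h import *
o=robot.get_obs();print(o['time'],o['tool_pos'],o['ee_rot'],o['width'],o['wrist_force'])
p,d=robot.snapshot('side');cv2.imwrite('pics/side4.png',cv2.resize(p[150:330,110:310,::-1],None,fx=3.3,fy=3.3))"
```

```text
4.4667 [0.47337721 0.25518676 0.20275388] [-3.14127970e+00  1.10984471e-04  2.97503930e+00] 0.01756996915255948 [ 0.06121607 -0.25105429  0.3420444 ]
```

View pics/side4.png

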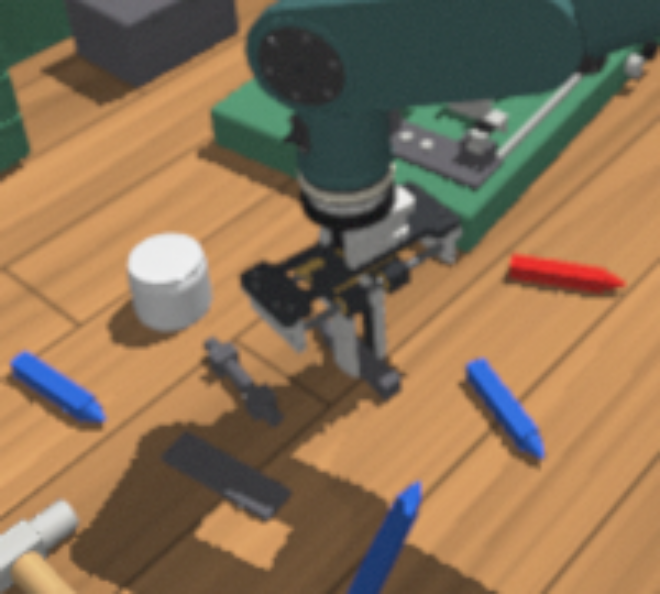

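Request:
move_arm(
  increments=[
    [[0,0,0,-0.3,0,0,0],[0,0,0,-0.6,0,0,0],[0,0,0,-0.9,0,0,0],[0,0,0,-0.9,0,0,0]],
  ],
)

```text
time: 4.85
tool_pos: [0.4749, 0.2559, 0.2991]
ee_rot: [3.135, 0.01, 2.975]
wrist_force: [0.3, 0.7, -1.7]
width: 0.0177
```

```bash
python3 -c "
from h import *
o=robot.get_obs();print(o['time'],o['tool_pos'],o['ee_rot'],o['width'],o['wrist_force'])
plan([.5947,-.0755,.36],96.35,4)
p,d=robot.snapshot('side');cv2.imwrite('pics/side5r.png',p[...,::-1]);cv2.imwrite('pics/side5.png',cv2.resize(p[120:300,110:310,::-1],None,fx=4,fy=3.3*1.212))"
```

```text
4.85 [0.47485521 0.25593371 0.29911334] [3.13531035 0.00998634 2.97512471] 0.01769694149788814 [ 0.31261481  0.65107696 -1.74669044]
0 [-0.434, -0.767, -0.153] [0.002, 0.001, 0.206] rows>= 3 -> [0.505 0.173 0.314]
1 [-0.655, -0.589, -0.151] [0.002, 0.001, 0.206] rows>= 3 -> [0.535 0.09  0.33 ]
2 [-0.809, -0.351, -0.151] [0.002, 0.001, 0.206] rows>= 3 -> [0.565 0.007 0.345]
3 [-0.877, -0.075, -0.152] [0.001, 0.0, 0.205] rows>= 3 -> [ 0.595 -0.076  0.36 ]
```

```bash
python3 -c "
import cv2
p=cv2.imread('pics/side5r.png');cv2.imwrite('pics/side5.png',cv2.resize(p[170:280,150:290],None,fx=5,fy=5,interpolation=cv2.INTER_CUBIC))"
```

```text
(no output)
```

View pics/side5.png

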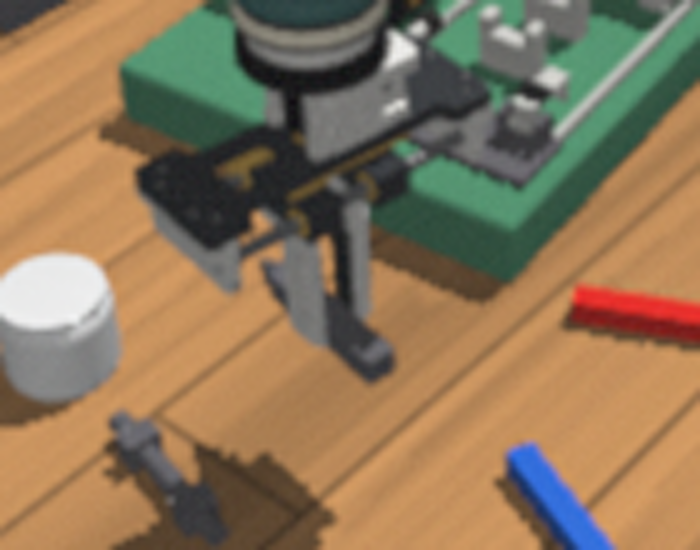

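```bash
python3 -c "
from h import *
o=robot.get_obs();print(o['time'],o['tool_pos'],o['ee_rot'])
R=Ro.from_euler('xyz',o['ee_rot'])
z0=o['tool_pos'][2]-.2028
for n,c,z in (('bottom corner',(375,381),z0),('bottomR',(394,366),z0),('topL',(370,363),z0+.018),('topR',(392,349),z0+.018),('tip',(266,266),z0+.009)):
    X=plane('side',np.array(c)/5+[150,170],z)[0]; print(n,X.round(4),(R.inv().apply(X-o['tool_pos'])*1000).round(1))
"
```

```text
4.9 [0.47426013 0.25566561 0.29596821] [3.13762828 0.00635553 2.97506895]
bottom corner [0.4386 0.2633 0.0932] [ 37.8   0.8 202.6]
bottomR [0.4381 0.2487 0.0932] [ 35.8 -13.7 202.5]
topL [0.437  0.2678 0.1112] [ 39.9   5.  184.6]
topR [0.4348 0.2528 0.1112] [ 39.6 -10.1 184.5]
tip [0.5408 0.2417 0.1022] [-66.7  -3.5 194.2]
```

Request:
move_arm(
  increments=[
    [[0,-0.43,-0.77,-0.17,0,0,0.2],[0,-0.43,-0.77,-0.17,0,0,0.2],[0,-0.43,-0.77,-0.17,0,0,0.2],[0,-0.43,-0.77,-0.17,0,0,0.2]],
  ],
)

```text
time: 5.23
tool_pos: [0.5033, 0.17, 0.3075]
ee_rot: [-3.139, -0.002, 2.656]
wrist_force: [-0.6, 0.3, -3.8]
width: 0.0175
```

Request:
move_arm(
  increments=[
    [[0,-0.65,-0.59,-0.15,0,0,0.2],[0,-0.65,-0.59,-0.15,0,0,0.2],[0,-0.65,-0.59,-0.15,0,0,0.2],[0,-0.65,-0.59,-0.15,0,0,0.2]],
  ],
)

```text
time: 5.57
tool_pos: [0.5336, 0.0886, 0.3227]
ee_rot: [-3.14, -0.002, 2.345]
wrist_force: [-0.5, 0.1, -2.3]
width: 0.0179
```

Request:
move_arm(
  increments=[
    [[0,-0.81,-0.35,-0.15,0,0,0.21],[0,-0.81,-0.35,-0.15,0,0,0.21],[0,-0.81,-0.35,-0.15,0,0,0.21],[0,-0.81,-0.35,-0.15,0,0,0.21]],
  ],
)

```text
time: 5.9
tool_pos: [0.5654, 0.0071, 0.338]
ee_rot: [-3.14, -0.002, 2.017]
wrist_force: [-0.7, 0.9, -2.3]
width: 0.0177
```

```bash
python3 -c "
from h import *
o=robot.get_obs();print(o['time'],o['tool_pos'],o['ee_rot'],o['width'],o['wrist_force'])
plan([.5947,-.0755,.33],96.35,1)"
```

```text
5.9 [0.56539715 0.00714345 0.33800445] [-3.13984683e+00 -1.96662011e-03  2.01699118e+00] 0.01766063424934025 [-0.7313928   0.91743735 -2.25906718]
0 [-0.872, -0.092, 0.078] [-0.001, -0.001, 0.214] rows>= 3 -> [ 0.595 -0.076  0.33 ]
```

Request:
move_arm(
  increments=[
    [[0,-0.87,-0.09,0.08,0,0,0.214],[0,-0.87,-0.09,0.08,0,0,0.214],[0,-0.87,-0.09,0.08,0,0,0.214],[0,-0.87,-0.09,0.08,0,0,0.214],[0,-0.87,-0.09,0.08,0,0,0.214],[0,-0.87,-0.09,0.08,0,0,0.214],[0,-0.87,-0.09,0.08,0,0,0.214]],
  ],
)

```text
time: 6.48
tool_pos: [0.5942, -0.0727, 0.3315]
ee_rot: [-3.141, -0.001, 1.686]
wrist_force: [-0.3, 0.1, -3.1]
width: 0.0176
```

```bash
python3 -c "
from h import *
o=robot.get_obs();print(o['time'],o['tool_pos'],o['ee_rot'],o['width'],o['wrist_force'])
for n in ('side','top'):
    p,d=robot.snapshot(n);cv2.imwrite(f'pics/{n}6r.png',p[...,::-1]);np.savez(n+'6.npz',p=p,d=d)
    x,y=(200,110) if n=='side' else (240,100)
    cv2.imwrite(f'pics/{n}6.png',cv2.resize(p[y:y+100,x:x+130,::-1],None,fx=6,fy=6,interpolation=cv2.INTER_CUBIC))"
```

```text
6.4833 [ 0.59417196 -0.07266233  0.33145312] [-3.14109529e+00 -9.81508801e-04  1.68597023e+00] 0.017646807641781392 [-0.2501648   0.06980101 -3.12123551]
```

View pics/side6.png

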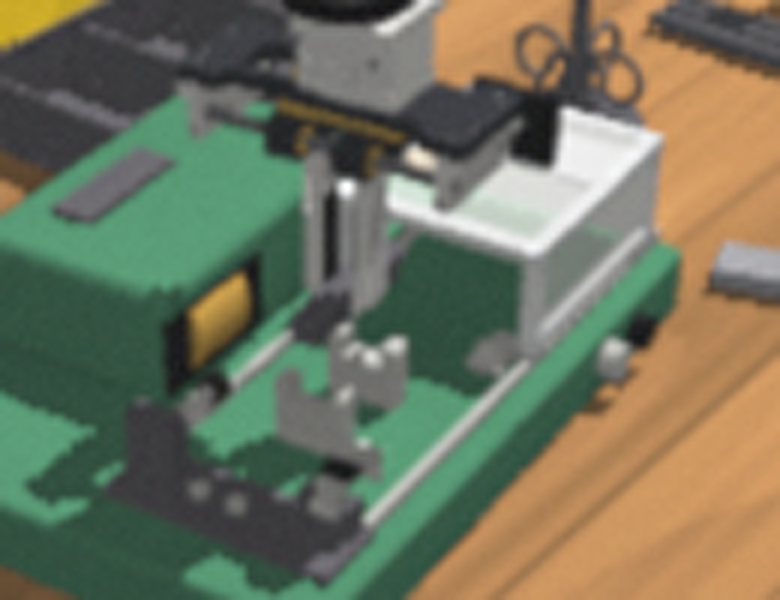

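View pics/top6.png

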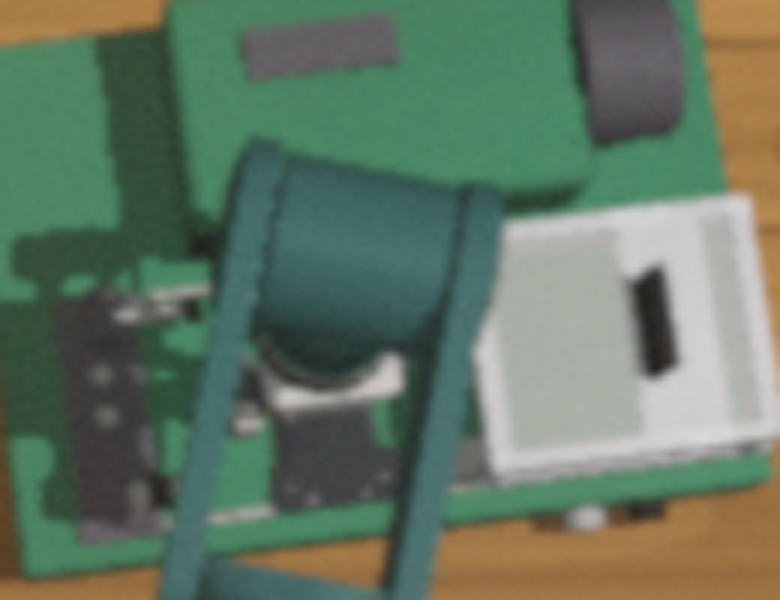

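```bash
python3 -c "
import cv2
p=cv2.imread('pics/side6r.png');cv2.imwrite('pics/z6.png',cv2.resize(p[145:195,235:285],None,fx=12,fy=12,interpolation=cv2.INTER_CUBIC))
p=cv2.imread('pics/side0.png');cv2.imwrite('pics/z0.png',cv2.resize(p[145:195,235:285],None,fx=12,fy=12,interpolation=cv2.INTER_CUBIC))"
```

```text
(no output)
```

View pics/z6.png

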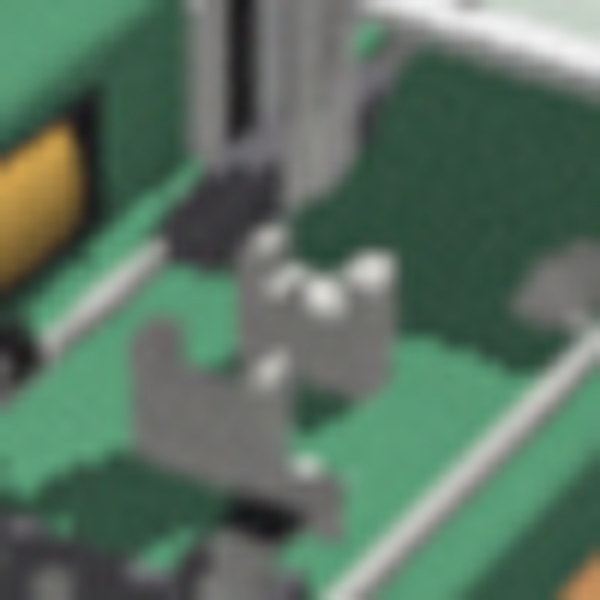

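View pics/z0.png

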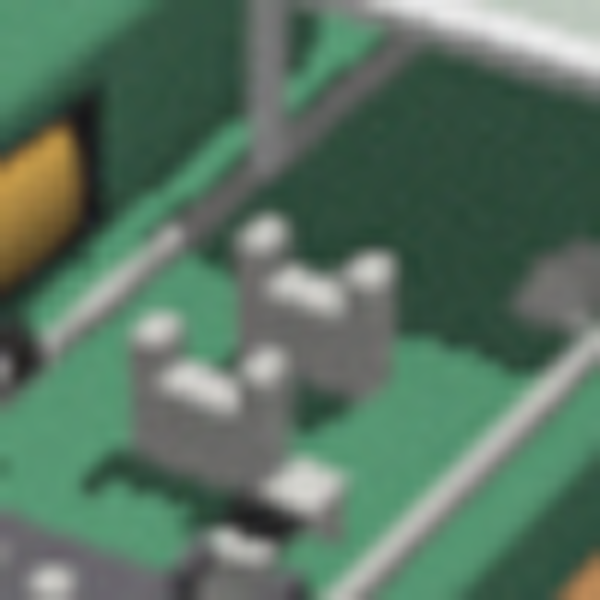

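```bash
python3 -c "
from h import *
o=robot.get_obs();print(o['time'],o['tool_pos'])
f=lambda L:np.array(L)/12+[235-.5,145-.5]
pr=plane('side',f([(157,328),(266,362),(265,236),(371,270)]),.092); print(pr.round(4)); print('cradle',pr.mean(0).round(4))
e=(pr[0]+pr[1]-pr[2]-pr[3])/2; print(np.degrees(np.arctan2(e[1],e[0])),np.hypot(*e[:2]))
D=np.load('top0.npz')['d'];
z=o['tool_pos'][2]-.2028
b=plane('side',f([(167,243),(222,268)]),z);print(b.round(4))
a=np.radians(96.35);u=np.array([np.cos(a),np.sin(a),0]);v=np.array([np.sin(a),-np.cos(a),0])
for X in (*b,b.mean(0)): print('rel tcp: along',(X-o['tool_pos'])@u,'across',(X-o['tool_pos'])@v,' rel cradle',(X-pr.mean(0))@u,(X-pr.mean(0))@v)
# green bed edges in top image -> machine yaw
p=np.load('top0.npz')['p'];h=cv2.cvtColor(p,cv2.COLOR_RGB2HSV);m=cv2.inRange(h,(60,90,30),(90,255,255));m[:70]=0;m[215:]=0;m[:,:220]=0;m[:,385:]=0
ys,xs=np.nonzero(m)
L=[(x,max(ys[xs==x])) for x in range(255,360)];L2=[(min(xs[ys==y]),y) for y in range(118,185)]
for Q,nm in ((L,'front'),(L2,'left')):
    W=plane('top',Q,.05 if nm=='left' else .025);vx,vy,x0,y0=cv2.fitLine(W[:,:2].astype(np.float32),cv2.DIST_HUBER,0,.01,.01).ravel();print(nm,np.degrees(np.arctan2(vy,vx)))
"
```

```text
6.5833 [ 0.59426766 -0.07326372  0.33186134]
[[ 0.6158 -0.0476  0.092 ]
 [ 0.5808 -0.0537  0.092 ]
 [ 0.6215 -0.1047  0.092 ]
 [ 0.586  -0.1098  0.092 ]]
cradle [ 0.601  -0.0789  0.092 ]
95.47219012994618 0.05692025079465248
[[ 0.6056 -0.0401  0.1291]
 [ 0.5857 -0.0398  0.1291]]
rel tcp: along 0.031729146468037026 across 0.014949604394091057  rel cradle 0.03811928836704442 0.008846570804657427
rel tcp: along 0.03419561966926612 across -0.00480907285595409  rel cradle 0.04058576156827351 -0.01091210644538772
rel tcp: along 0.03296238306865156 across 0.005070265769068538  rel cradle 0.03935252496765895 -0.0010327678203650905
front -83.54066
left 6.4183273
```

```bash
python3 -c "
from h import *
S=np.load('side6.npz');D=S['d'];p=S['p']
T=np.array([.59427,-.07326,.33186])
a=np.radians(96.35);u=np.array([np.cos(a),np.sin(a),0]);v=np.array([np.sin(a),-np.cos(a),0])
for y in range(156,172):
    uv=[(x,y) for x in range(246,266)]
    X=depthpt('side',uv,D)-T
    print(y,' '.join('%4d/%4d/%4d'%((q@u)*1e3,(q@v)*1e3,q[2]*1e3) for q in X[::2]))
"
```

```text
156  -74/  94/-250  -88/  95/-258 -102/  95/-265    5/  17/-182    6/   8/-179    0/   4/-181   -3/   0/-181    4/ -13/-173    0/ -18/-173  -12/ -18/-180
157  -72/  93/-253  -85/  93/-260  -97/  92/-266    5/  17/-186    7/   8/-183    5/   1/-181    1/  -4/-181    6/ -14/-175    3/ -20/-175  -10/ -19/-183
158  -73/  94/-258  -89/  96/-267 -103/  96/-275    7/  16/-189   13/   4/-182    9/  -1/-182    6/  -7/-181    4/ -13/-181    3/ -20/-179  -12/ -19/-188
159  -72/  94/-262  -94/  99/-275 -100/  94/-277   24/   4/-180   22/  -1/-179   16/  -5/-181    8/  -8/-184    6/ -15/-183    2/ -20/-183 -129/  49/-278
160  -76/  96/-269  -92/  97/-278   31/   8/-182   28/   2/-181   22/  -1/-183   21/  -8/-181    7/  -7/-189    7/ -15/-186 -121/  53/-279 -126/  47/-280
161  -75/  95/-273  -88/  95/-280   34/   6/-183   33/   0/-181   32/  -7/-180   17/  -6/-188    9/  -8/-191    3/ -13/-193 -113/  48/-278 -119/  42/-279
162  -75/  95/-277  -80/  89/-278   42/   1/-181   37/  -2/-182   32/  -7/-183   21/  -8/-189    6/  -7/-197 -105/  52/-279 -107/  44/-277 -111/  38/-278
163  -74/  95/-281  -7
[... 663 characters left out ...]
  52/-278  -28/  22/-248  -40/  21/-254  -41/  13/-252  -83/  30/-282  -28/ -10/-236
168  -36/  70/-274  -46/  68/-278  -50/  62/-279  -53/  55/-278  -59/  50/-279  -26/  21/-250  -27/  13/-248  -38/  11/-254  -37/   2/-250  -26/ -11/-238
169  -32/  67/-275  -39/  63/-277  -46/  59/-279  -48/  52/-278  -54/  46/-280  -26/  21/-255  -25/  11/-251  -30/   6/-252  -34/   0/-252  -27/ -11/-243
170  -34/  68/-280  -32/  59/-276  -39/  54/-278  -44/  49/-279  -51/  45/-282  -26/  21/-259  -26/  12/-256  -33/   8/-258  -26/  -3/-250  -25/ -12/-247
171  -29/  66/-281   21/  23/-237   20/  16/-234  -41/  47/-281  -39/  37/-277  -25/  20/-263  -23/  10/-257  -27/   4/-258  -26/  -3/-254  -27/ -11/-252
```

```bash
python3 -c "
from h import *
D=np.load('side0.npz')['d']
T=np.array([.59427,-.07326,.33186])
a=np.radians(96.35);u=np.array([np.cos(a),np.sin(a),0]);v=np.array([np.sin(a),-np.cos(a),0])
uv=np.array([(x,y) for y in range(160,188) for x in range(244,272)])
X=depthpt('side',uv,D)-T
al=X@u*1e3;ac=X@v*1e3;z=X[:,2]*1e3
for nm,lo,hi in (('far',-50,-15),('near',10,45)):
    k=(z>-270)&(z<-232)&(al>lo)&(al<hi)&(abs(ac)<40)
    print(nm,k.sum(),'along',np.percentile(al[k],[2,10,50,90,98]).round(1),'ac',np.percentile(ac[k],[0,3,10,50,90,97,100]).round(1))
    f=k&(z>-246); # prong tops
    for l,r in((-40,5),(0,40)):
        q=f&(ac>l)&(ac<r); print(np.c_[al,ac,z][q][:40].mean(0).round(1))
    f=k&(z>-243); print(sorted(ac[f].round(0).astype(int)))
"
```

```text
far 116 along [-41.2 -38.4 -28.2 -25.3 -24. ] ac [-20.8 -19.4 -17.8   3.1  21.7  25.9  29.1]
[ -32.5  -14.7 -239.8]
[ -31.2   20.3 -239.3]
[np.int64(-20), np.int64(-19), np.int64(-17), np.int64(-17), np.int64(-16), np.int64(-15), np.int64(-15), np.int64(-13), np.int64(-13), np.int64(-12), np.int64(-11), np.int64(-10), np.int64(15), np.int64(17), np.int64(18), np.int64(19), np.int64(20), np.int64(21), np.int64(21), np.int64(22), np.int64(23), np.int64(24), np.int64(25), np.int64(26), np.int64(27)]
near 125 along [17.4 19.4 29.7 32.9 33.9] ac [-21.2 -19.7 -18.6   0.6  22.5  26.4  27.6]
[  27.1  -15.4 -239.3]
[  25.9   20.8 -240.3]
[np.int64(-19), np.int64(-19), np.int64(-18), np.int64(-18), np.int64(-17), np.int64(-16), np.int64(-15), np.int64(-15), np.int64(-15), np.int64(-13), np.int64(-13), np.int64(-12), np.int64(-12), np.int64(-11), np.int64(17), np.int64(17), np.int64(17), np.int64(17), np.int64(20), np.int64(22), np.int64(23), np.int64(24), np.int64(24), np.int64(26), np.int64(26), np.int64(28)]
```

Request:
move_arm(
  increments=[
    [[0,-0.01,0.01,0,0,0,0],[0,-0.01,0.01,0.15,0,0,0],[0,-0.01,0.01,0.25,0,0,0],[0,-0.01,0.01,0.33,0,0,0],[0,-0.01,0.01,0.33,0,0,0],[0,-0.01,0.01,0.33,0,0,0]],
  ],
)

```text
time: 7.08
tool_pos: [0.5954, -0.0757, 0.2977]
ee_rot: [-3.14, -0.001, 1.681]
wrist_force: [0.4, -0.0, -2.2]
width: 0.0179
```

```bash
python3 -c "
from h import *
o=robot.get_obs();print(o['time'],o['tool_pos'],o['ee_rot'],o['width'],o['wrist_force'])
p,d=robot.snapshot('side');cv2.imwrite('pics/side7.png',cv2.resize(p[140:200,230:290,::-1],None,fx=10,fy=10,interpolation=cv2.INTER_CUBIC))"
```

```text
7.0833 [ 0.59538027 -0.07573705  0.29767609] [-3.13957549e+00 -6.28281008e-04  1.68079816e+00] 0.01785487232435337 [ 0.39542833 -0.01987712 -2.20679548]
```

View pics/side7.png

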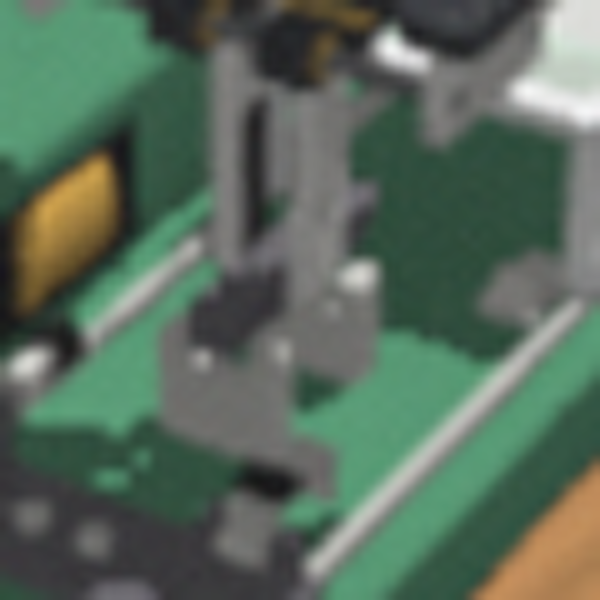

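Request:
move_arm(
  increments=[
    [[0,0.01,0,0.05,0,0,0],[0,0.01,0,0.09,0,0,0],[0,0.01,0,0.12,0,0,0],[0,0.01,0,0.14,0,0,0],[0,0.01,0,0.15,0,0,0],[0,0.01,0,0.15,0,0,0]],
  ],
)

```text
time: 7.63
tool_pos: [0.5954, -0.0748, 0.2832]
ee_rot: [-3.141, -0.0, 1.681]
wrist_force: [0.7, 0.1, -2.4]
width: 0.0177
```

Request:
move_arm(
  increments=[
    [[0,0,0,0.005,0,0,0],[0,0,0,0.01,0,0,0],[0,0,0,0.01,0,0,0]],
  ],
)

```text
time: 7.88
tool_pos: [0.5955, -0.0748, 0.2828]
ee_rot: [3.141, 0.0, 1.681]
wrist_force: [0.7, 0.3, -2.4]
width: 0.0177
```

Request:
move_arm(
  increments=[
    [[0,0,0,0.008,0,0,0],[0,0,0,0.012,0,0,0],[0,0,0,0.012,0,0,0],[0,0,0,0.012,0,0,0]],
  ],
)

```text
time: 8.22
tool_pos: [0.5955, -0.0748, 0.2814]
ee_rot: [-3.142, 0.0, 1.681]
wrist_force: [0.5, -0.4, -3.5]
width: 0.0173
```

```bash
python3 -c "
from h import *
o=robot.get_obs();print(o['time'],o['tool_pos'],o['ee_rot'],o['width'],o['wrist_force'])
p,d=robot.snapshot('side');cv2.imwrite('pics/side8.png',cv2.resize(p[140:200,230:290,::-1],None,fx=10,fy=10,interpolation=cv2.INTER_CUBIC))"
```

```text
8.2167 [ 0.59549489 -0.07477357  0.28141692] [-3.14150952e+00  3.82126960e-05  1.68069288e+00] 0.017336139074757048 [ 0.52577662 -0.40856303 -3.48259205]
```

View pics/side8.png

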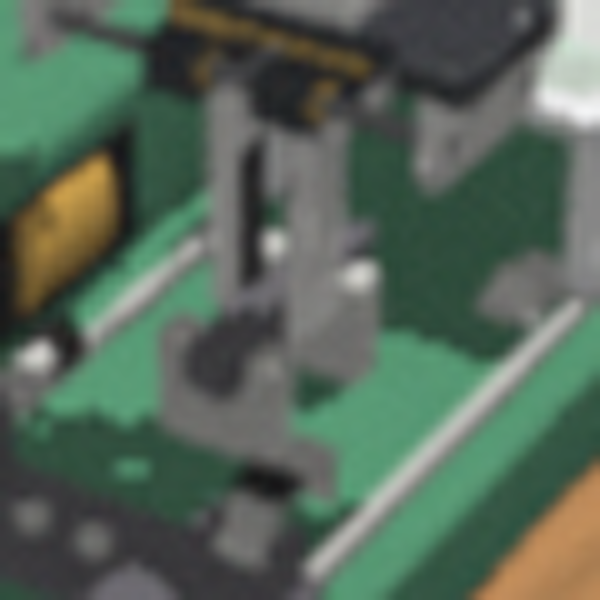

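Request:
move_arm(
  increments=[
    [[0,0,0,0.005,0,0,0],[0,0,0,0.008,0,0,0],[0,0,0,0.008,0,0,0],[0,0,0,0.008,0,0,0]],
  ],
)

```text
time: 8.6
tool_pos: [0.5955, -0.0748, 0.2808]
ee_rot: [3.141, 0.0, 1.681]
wrist_force: [0.1, 0.8, -2.3]
width: 0.0175
```

Request:
move_arm(
  increments=[
    [[0,0,0,0.005,0,0,0],[0,0,0,0.01,0,0,0],[0,0,0,0.01,0,0,0],[0,0,0,0.01,0,0,0]],
  ],
)

```text
time: 8.93
tool_pos: [0.5955, -0.0747, 0.2808]
ee_rot: [3.141, 0.0, 1.681]
wrist_force: [-2.3, 0.8, 4.9]
width: 0.0177
```

Request:
move_arm(
  increments=[
    [[0.25,0,0,-0.01,0,0,0],[0.4,0,0,-0.01,0,0,0],[0.45,0,0,-0.01,0,0,0],[0.45,0,0,-0.01,0,0,0],[0.45,0,0,-0.01,0,0,0],[0.45,0,0,-0.01,0,0,0]],
  ],
)

```text
time: 9.43
tool_pos: [0.5955, -0.0748, 0.2804]
ee_rot: [-3.141, 0.0, 1.681]
wrist_force: [0.6, -0.8, -1.0]
width: 0.0425
```

Request:
move_arm(
  increments=[
    [[0.45,0,0,-0.2,0,0,0],[0.45,0,0,-0.5,0,0,0],[0.45,0,0,-0.9,0,0,0],[0.45,0,0,-1,0,0,0],[0.45,0,0,-1,0,0,0]],
  ],
)

```text
time: 9.85
tool_pos: [0.5961, -0.0749, 0.3859]
ee_rot: [3.132, 0.003, 1.681]
wrist_force: [0.2, 0.1, 1.5]
width: 0.0427
```

```bash
python3 -c "
from h import *
o=robot.get_obs();print(o['time'],o['tool_pos'],o['ee_rot'],o['width'],o['wrist_force'])
p,d=robot.snapshot('side');np.savez('side9.npz',p=p,d=d);cv2.imwrite('pics/side9.png',cv2.resize(p[120:220,200:320,::-1],None,fx=6,fy=6,interpolation=cv2.INTER_CUBIC))
T=np.array([.59427,-.07326,.33186])
a=np.radians(96.35);u=np.array([np.cos(a),np.sin(a),0]);v=np.array([np.sin(a),-np.cos(a),0])
h=cv2.cvtColor(p,cv2.COLOR_RGB2HSV)
uv=np.array([(x,y) for y in range(150,188) for x in range(240,278)])
X=depthpt('side',uv,d)-T;al=X@u*1e3;ac=X@v*1e3;z=X[:,2]*1e3
k=(abs(ac)<12)&(z>-245)&(z<-225)&(al>-80)&(al<60)
print(np.percentile(al[k],[0,2,10,50,90,98,100]),np.percentile(ac[k],[2,10,50,90,98]),k.sum(), np.percentile(z[k],[5,50,95]))
"
```

```text
9.85 [ 0.59608287 -0.07488017  0.38591183] [3.13218595 0.00324552 1.68068984] 0.042731598686079966 [0.16569773 0.13235418 1.48104475]
[-66.34610608 -56.6086198  -43.12621955  -1.55946616  37.64354174
  40.60322411  44.28041497] [-11.02793196  -8.34836002  -3.19407295   6.93351378   9.62413562] 133 [-243.30249491 -234.25488695 -231.15922873]
```

View pics/side9.png

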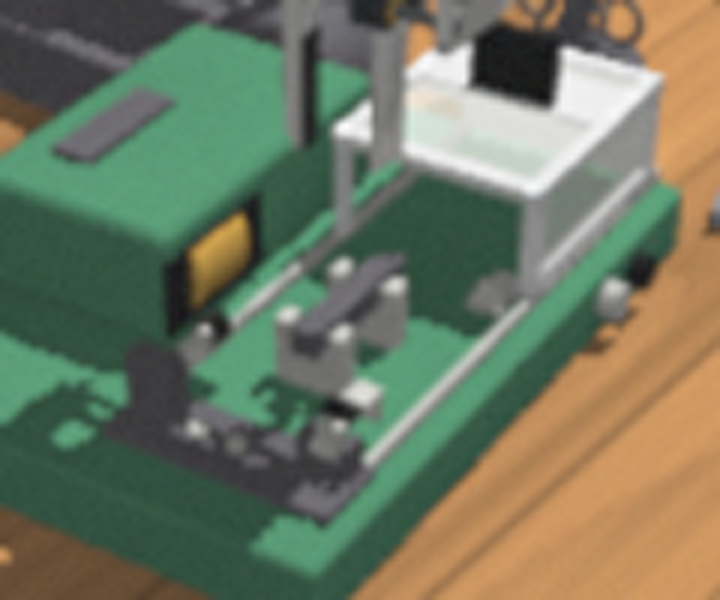

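```bash
python3 -c "
from h import *
plan([.620,-.314,.405],96.35,3)"
```

```text
0 [-0.802, -0.007, -0.073] [0.001, 0.0, -0.0] rows>= 2 -> [ 0.604 -0.155  0.39 ]
1 [-0.801, -0.007, -0.074] [0.001, 0.0, -0.0] rows>= 2 -> [ 0.612 -0.234  0.398]
2 [-0.802, -0.007, -0.073] [0.001, 0.001, -0.001] rows>= 2 -> [ 0.62  -0.314  0.405]
```

Request:
move_arm(
  increments=[
    [[0,0,0,-0.2,0,0,0],[0,-0.2,0,-0.2,0,0,0],[0,-0.5,-0.01,-0.2,0,0,0],[0,-0.8,-0.01,-0.2,0,0,0],[0,-0.8,-0.01,-0.2,0,0,0]],
  ],
)

```text
time: 10.32
tool_pos: [0.6032, -0.1587, 0.3966]
ee_rot: [-3.136, 0.001, 1.676]
wrist_force: [0.4, -0.6, 0.6]
width: 0.0125
```

Request:
move_arm(
  increments=[
    [[0,-0.4,-0.01,-0.02,0,0,0],[0,-0.8,-0.01,-0.02,0,0,0],[0,-0.8,-0.01,-0.02,0,0,0],[0,-0.8,-0.01,-0.02,0,0,0]],
  ],
)

```text
time: 10.65
tool_pos: [0.6109, -0.2358, 0.3989]
ee_rot: [-3.137, -0.003, 1.677]
wrist_force: [0.3, 0.1, -0.4]
width: 0.0006
```

Request:
move_arm(
  increments=[
    [[0,-0.4,-0.01,0,0,0,0],[0,-0.8,-0.01,0,0,0,0],[0,-0.8,-0.01,0,0,0,0],[0,-0.8,-0.01,0,0,0,0],[0,-0.8,-0.01,0,0,0,0],[0,-0.8,-0.01,0,0,0,0]],
  ],
)

```text
time: 11.15
tool_pos: [0.6191, -0.3117, 0.4024]
ee_rot: [-3.141, -0.001, 1.683]
wrist_force: [-0.8, -0.1, 0.0]
width: 0.0005
```

```bash
python3 -c "
from h import *
plan([.620,-.314,.343],96.35,1)
o=robot.get_obs();print(o['time'],o['tool_pos'],o['ee_rot'],o['width'],o['wrist_force'])
p,d=robot.snapshot('side');cv2.imwrite('pics/side10.png',cv2.resize(p[70:190,230:390,::-1],None,fx=5,fy=5,interpolation=cv2.INTER_CUBIC))
p,d=robot.snapshot('top');cv2.imwrite('pics/top10.png',cv2.resize(p[100:220,270:430,::-1],None,fx=5,fy=5,interpolation=cv2.INTER_CUBIC))"
```

```text
0 [-0.025, 0.006, 0.594] [-0.0, -0.001, 0.001] rows>= 2 -> [ 0.62  -0.314  0.343]
11.15 [ 0.61912137 -0.31166173  0.40242341] [-3.14122170e+00 -1.14791328e-03  1.68284522e+00] 0.0004820594481323206 [-0.8283139  -0.0788802   0.01023676]
```

View pics/side10.png

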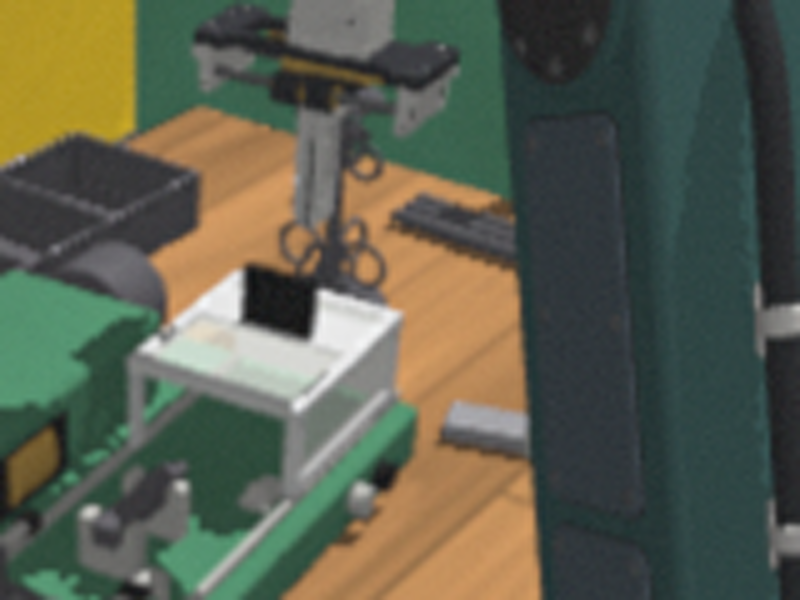

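View pics/top10.png

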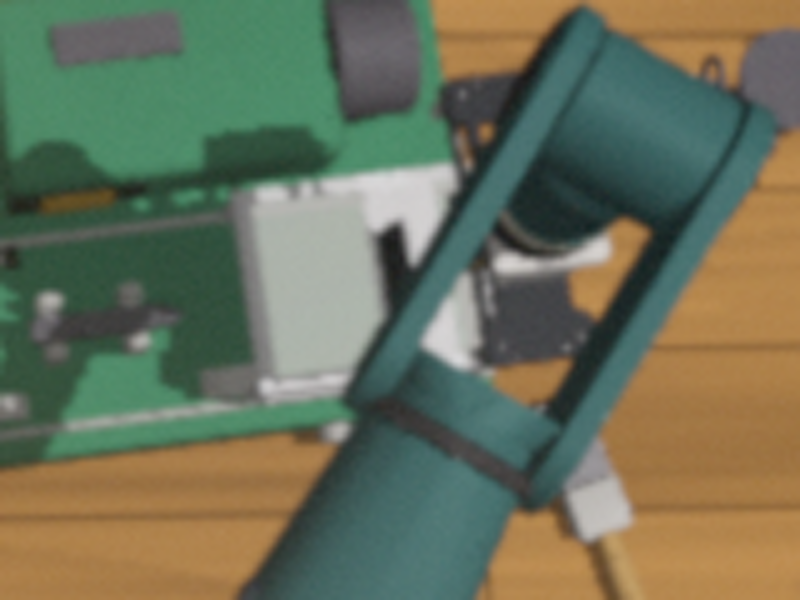

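Request:
move_arm(
  increments=[
    [[0,-0.02,0,0.2,0,0,0],[0,-0.02,0,0.4,0,0,0],[0,-0.02,0,0.59,0,0,0],[0,-0.02,0,0.59,0,0,0],[0,-0.02,0,0.59,0,0,0]],
  ],
)

```text
time: 11.67
tool_pos: [0.619, -0.3145, 0.3427]
ee_rot: [-3.139, -0.002, 1.682]
wrist_force: [0.1, 0.5, 0.8]
width: 0.0006
```

```bash
python3 -c "
from h import *
o=robot.get_obs();print(o['time'],o['tool_pos'],o['ee_rot'],o['width'],o['wrist_force'])
p,d=robot.snapshot('side');cv2.imwrite('pics/side11.png',cv2.resize(p[70:190,230:390,::-1],None,fx=5,fy=5,interpolation=cv2.INTER_CUBIC))"
```

```text
11.6667 [ 0.61900786 -0.31454162  0.34266223] [-3.13942265e+00 -1.80215327e-03  1.68184632e+00] 0.0005543921546010046 [0.10509544 0.51096298 0.78295009]
```

View pics/side11.png

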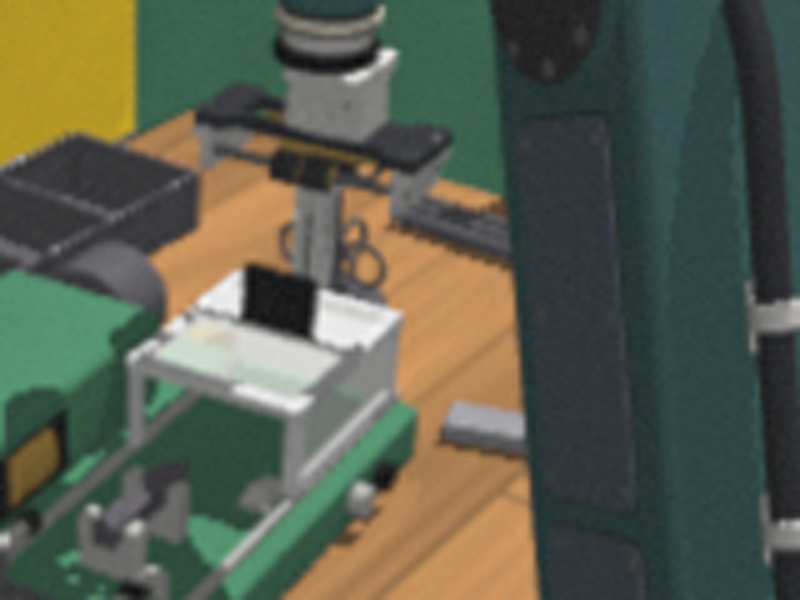

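Request:
move_arm(
  increments=[
    [[0,0.05,0,0,0,0,0],[0,0.1,0,0,0,0,0],[0,0.15,0,0,0,0,0],[0,0.2,0,0,0,0,0],[0,0.23,0,0,0,0,0],[0,0.26,0,0,0,0,0],[0,0.29,0,0,0,0,0],[0,0.32,0,0,0,0,0]],
  ],
)

```text
time: 12.38
tool_pos: [0.6156, -0.284, 0.3444]
ee_rot: [3.14, 0.002, 1.68]
wrist_force: [0.2, -2.9, 1.4]
width: 0.0004
```

Request:
move_arm(
  increments=[
    [[0,0.04,0,0,0,0,0],[0,0.08,0,0,0,0,0],[0,0.12,0,0,0,0,0],[0,0.16,0,0,0,0,0],[0,0.2,0,0,0,0,0],[0,0.24,0,0,0,0,0],[0,0.28,0,0,0,0,0],[0,0.32,0,0,0,0,0]],
  ],
)

```text
time: 13.05
tool_pos: [0.6119, -0.2516, 0.3437]
ee_rot: [-3.141, 0.0, 1.681]
wrist_force: [0.1, -2.3, 2.1]
width: 0.0001
```

```bash
python3 -c "
from h import *
o=robot.get_obs();print(o['time'],o['tool_pos'],o['ee_rot'],o['width'],o['wrist_force'])
p,d=robot.snapshot('side');cv2.imwrite('pics/side12.png',cv2.resize(p[90:210,200:360,::-1],None,fx=5,fy=5,interpolation=cv2.INTER_CUBIC))"
```

```text
13.05 [ 0.61192374 -0.25160613  0.34365953] [-3.14122699e+00  2.18520109e-05  1.68069102e+00] 0.00011666156281534034 [ 0.07704216 -2.32976108  2.10643881]
```

View pics/side12.png

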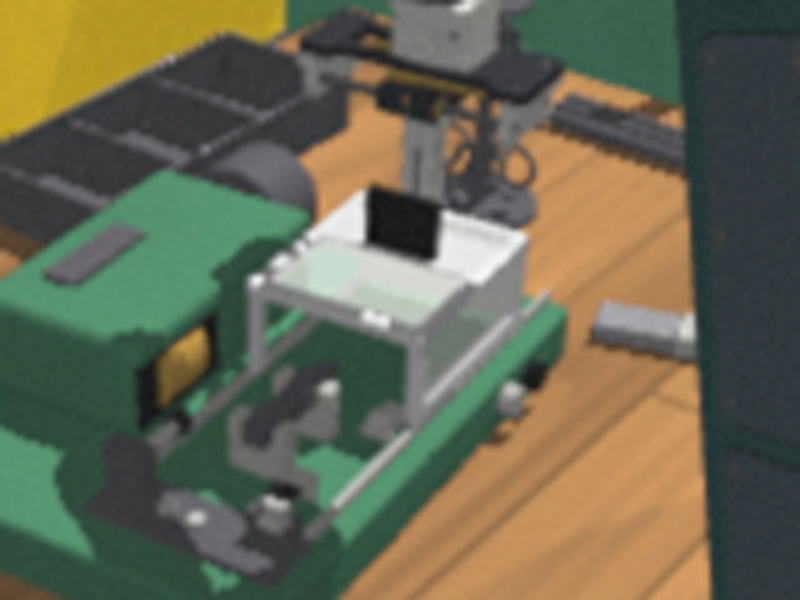

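Request:
move_arm(
  increments=[
    [[0,0.04,0,0,0,0,0],[0,0.08,0,0,0,0,0],[0,0.12,0,0,0,0,0],[0,0.16,0,0,0,0,0],[0,0.2,0,0,0,0,0],[0,0.24,0,0,0,0,0],[0,0.28,0,0,0,0,0],[0,0.32,0,0,0,0,0]],
  ],
)

```text
time: 13.77
tool_pos: [0.6084, -0.2198, 0.3435]
ee_rot: [-3.141, -0.0, 1.681]
wrist_force: [-0.0, -1.4, 0.6]
width: 0.0005
```

Request:
move_arm(
  increments=[
    [[0,0.04,0,0,0,0,0],[0,0.08,0,0,0,0,0],[0,0.12,0,0,0,0,0],[0,0.16,0,0,0,0,0],[0,0.19,0,0,0,0,0],[0,0.22,0,0,0,0,0],[0,0.25,0,0,0,0,0],[0,0.28,0,0,0,0,0]],
  ],
)

```text
time: 14.43
tool_pos: [0.6053, -0.1922, 0.3435]
ee_rot: [-3.141, -0.0, 1.681]
wrist_force: [-1.9, -2.1, -0.7]
width: 0.0004
```

```bash
python3 -c "
from h import *
o=robot.get_obs();print(o['time'],o['tool_pos'],o['ee_rot'],o['width'],o['wrist_force'])
for n in ('side','top'):
  p,d=robot.snapshot(n);x,y=(180,100) if n=='side' else (230,90);cv2.imwrite(f'pics/{n}13.png',cv2.resize(p[y:y+120,x:x+160,::-1],None,fx=5,fy=5,interpolation=cv2.INTER_CUBIC))"
```

```text
14.4333 [ 0.6053415  -0.19215787  0.34352533] [-3.14110146e+00 -4.84321260e-05  1.68054376e+00] 0.00038054036537810783 [-1.88408421 -2.14583531 -0.728256  ]
```

View pics/side13.png

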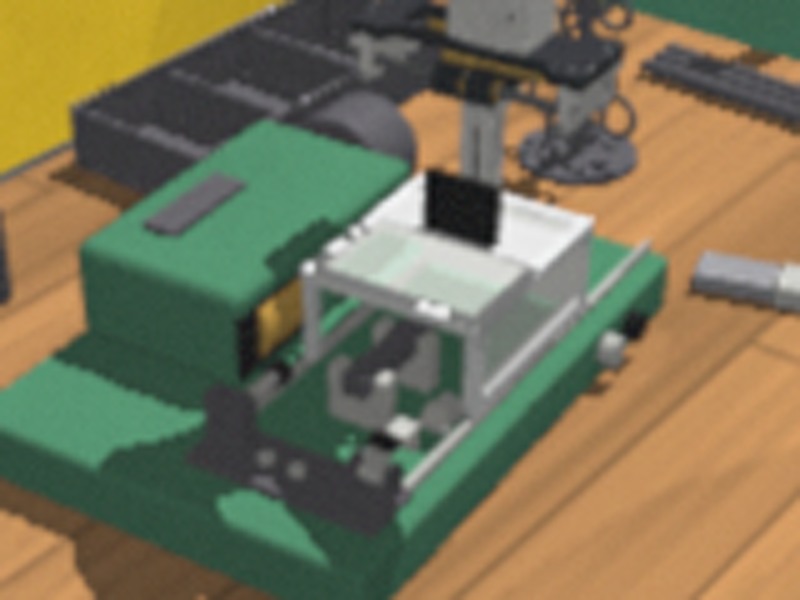

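View pics/top13.png

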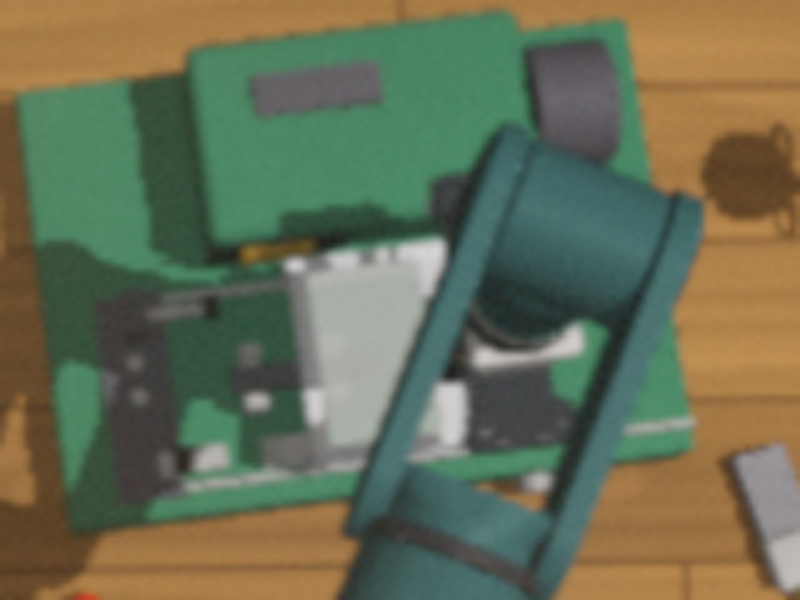

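Request:
move_arm(
  increments=[
    [[0,0.03,0,0,0,0,0],[0,0.06,0,0,0,0,0],[0,0.09,0,0,0,0,0],[0,0.12,0,0,0,0,0],[0,0.15,0,0,0,0,0],[0,0.17,0,0,0,0,0],[0,0.19,0,0,0,0,0],[0,0.2,0,0,0,0,0]],
  ],
)

```text
time: 15.2
tool_pos: [0.6033, -0.1721, 0.3436]
ee_rot: [3.141, -0.0, 1.681]
wrist_force: [0.4, -1.5, -1.7]
width: 0.0002
```

Request:
move_arm(
  increments=[
    [[0,0.02,0,0,0,0,0],[0,0.04,0,0,0,0,0],[0,0.06,0,0,0,0,0],[0,0.08,0,0,0,0,0],[0,0.09,0,0,0,0,0],[0,0.1,0,0,0,0,0]],
  ],
)

```text
time: 15.7
tool_pos: [0.6022, -0.1624, 0.3437]
ee_rot: [3.141, 0.0, 1.681]
wrist_force: [2.1, -3.1, -0.9]
width: 0.0006
```

```bash
python3 -c "
from h import *
o=robot.get_obs();print(o['time'],o['tool_pos'],o['ee_rot'],o['width'],o['wrist_force'])
for n in ('side',):
  p,d=robot.snapshot(n);x,y=(180,100) if n=='side' else (230,90);cv2.imwrite(f'pics/{n}14.png',cv2.resize(p[y:y+120,x:x+160,::-1],None,fx=5,fy=5,interpolation=cv2.INTER_CUBIC))"
```

```text
15.7 [ 0.6021724  -0.16238924  0.34374351] [3.14148580e+00 2.23970982e-04 1.68081181e+00] 0.0006103818782040229 [ 2.06298882 -3.11467444 -0.91846401]
```

View pics/side14.png

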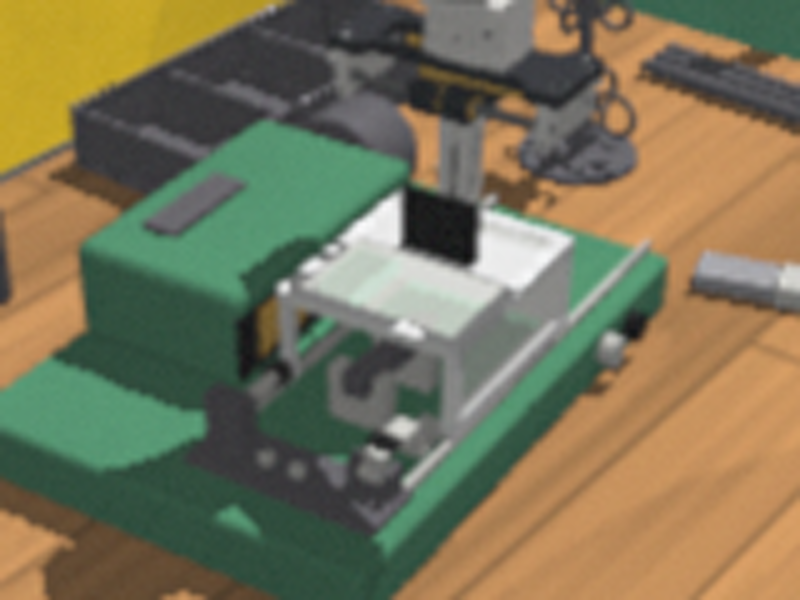

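Request:
move_arm(
  increments=[
    [[0,0.01,0,0,0,0,0],[0,0.02,0,0,0,0,0],[0,0.03,0,0,0,0,0],[0,0.04,0,0,0,0,0],[0,0.05,0,0,0,0,0],[0,0.05,0,0,0,0,0]],
  ],
)

```text
time: 16.25
tool_pos: [0.6017, -0.16, 0.3438]
ee_rot: [3.141, 0.007, 1.678]
wrist_force: [3.0, -9.8, -2.5]
width: 0.0004
```

Request:
move_arm(
  increments=[
    [[0,0.01,0,0,0,0,0],[0,0.02,0,0,0,0,0],[0,0.03,0,0,0,0,0],[0,0.04,0,0,0,0,0],[0,0.05,0,0,0,0,0],[0,0.05,0,0,0,0,0]],
  ],
)

```text
time: 16.75
tool_pos: [0.6012, -0.1552, 0.3438]
ee_rot: [3.141, 0.007, 1.678]
wrist_force: [2.7, -9.9, -2.7]
width: 0.0006
```

Request:
move_arm(
  increments=[
    [[0,0.01,0,0,0,0,0],[0,0.02,0,0,0,0,0],[0,0.03,0,0,0,0,0],[0,0.04,0,0,0,0,0],[0,0.04,0,0,0,0,0]],
  ],
)

```text
time: 17.17
tool_pos: [0.6008, -0.1513, 0.3438]
ee_rot: [3.141, 0.008, 1.678]
wrist_force: [2.2, -11.0, -3.1]
width: 0.0006
```

Request:
move_arm(
  increments=[
    [[0,0.01,0,0,0,0,0],[0,0.02,0,0,0,0,0],[0,0.03,0,0,0,0,0],[0,0.03,0,0,0,0,0]],
  ],
)

```text
time: 17.5
tool_pos: [0.6003, -0.1471, 0.3438]
ee_rot: [3.141, 0.003, 1.679]
wrist_force: [1.6, -5.2, -2.1]
width: 0.0004
```

```bash
python3 -c "
from h import *
o=robot.get_obs();print(o['time'],o['tool_pos'],o['ee_rot'],o['width'],o['wrist_force'])
for n in ('side',):
  p,d=robot.snapshot(n);x,y=(210,150);cv2.imwrite(f'pics/{n}15.png',cv2.resize(p[y:y+60,x:x+80,::-1],None,fx=10,fy=10,interpolation=cv2.INTER_CUBIC))"
```

```text
17.5 [ 0.60033734 -0.14705432  0.34378603] [3.14118616 0.00315355 1.679173  ] 0.00044612476429083385 [ 1.59763678 -5.19230427 -2.08292173]
```

View pics/side15.png

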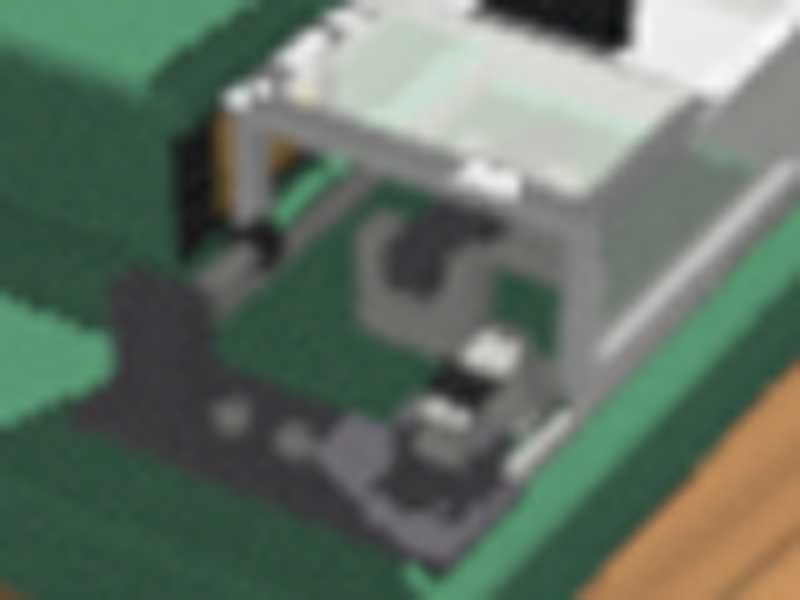

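Request:
move_arm(
  increments=[
    [[0,0.005,0,0,0,0,0],[0,0.01,0,0,0,0,0],[0,0.01,0,0,0,0,0]],
  ],
)

```text
time: 17.8
tool_pos: [0.6002, -0.1456, 0.3438]
ee_rot: [3.141, 0.003, 1.68]
wrist_force: [2.3, -5.5, -1.2]
width: 0.0004
```

Request:
move_arm(
  increments=[
    [[0,0.005,0,0,0,0,0],[0,0.01,0,0,0,0,0],[0,0.01,0,0,0,0,0]],
  ],
)

```text
time: 18.05
tool_pos: [0.6001, -0.1446, 0.3438]
ee_rot: [3.141, 0.003, 1.68]
wrist_force: [0.7, -4.3, -1.8]
width: 0.0008
```

Request:
move_arm(
  increments=[
    [[0,0.005,0,0,0,0,0],[0,0.01,0,0,0,0,0],[0,0.01,0,0,0,0,0]],
  ],
)

```text
time: 18.3
tool_pos: [0.5999, -0.143, 0.3437]
ee_rot: [-3.142, 0.0, 1.68]
wrist_force: [1.7, -3.1, -0.5]
width: 0.0005
```

Request:
move_arm(
  increments=[
    [[0,0.005,0,0,0,0,0],[0,0.01,0,0,0,0,0],[0,0.01,0,0,0,0,0]],
  ],
)

```text
time: 18.55
tool_pos: [0.5998, -0.1418, 0.3437]
ee_rot: [-3.141, 0.001, 1.681]
wrist_force: [0.8, -3.6, -1.3]
width: 0.0009
```

```bash
python3 -c "
from h import *
o=robot.get_obs();print(o['time'],o['tool_pos'],o['ee_rot'],o['width'],o['wrist_force'])
for n in ('side',):
  p,d=robot.snapshot(n);x,y=(210,150);cv2.imwrite(f'pics/{n}16.png',cv2.resize(p[y:y+60,x:x+80,::-1],None,fx=10,fy=10,interpolation=cv2.INTER_CUBIC))"
```

```text
18.55 [ 0.59984389 -0.14179972  0.34372511] [-3.14147827e+00  7.57732211e-04  1.68066213e+00] 0.0008625173216424908 [ 0.8403151  -3.61124051 -1.28428498]
```

View pics/side16.png

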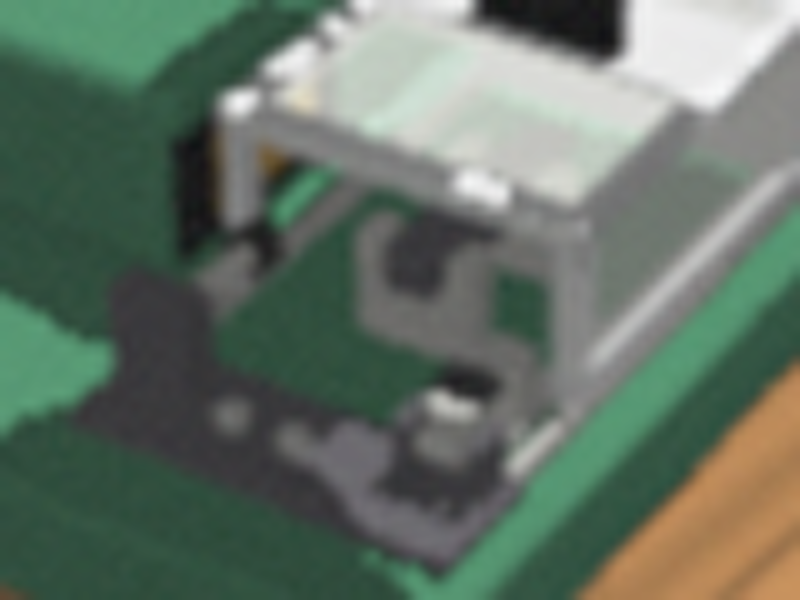

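Request:
move_arm(
  increments=[
    [[0,0.005,0,0,0,0,0],[0,0.01,0,0,0,0,0],[0,0.01,0,0,0,0,0]],
  ],
)

```text
time: 18.85
tool_pos: [0.5998, -0.1414, 0.3438]
ee_rot: [3.142, 0.002, 1.68]
wrist_force: [1.2, -5.8, -0.9]
width: 0.0005
```

Request:
move_arm(
  increments=[
    [[0,0.005,0,0,0,0,0],[0,0.01,0,0,0,0,0],[0,0.01,0,0,0,0,0]],
  ],
)

```text
time: 19.1
tool_pos: [0.5997, -0.1409, 0.3438]
ee_rot: [3.141, 0.004, 1.68]
wrist_force: [1.3, -8.4, -1.8]
width: 0.0003
```

Request:
move_arm(
  increments=[
    [[0,0.005,0,0,0,0,0],[0,0.01,0,0,0,0,0],[0,0.01,0,0,0,0,0]],
  ],
)

```text
time: 19.35
tool_pos: [0.5996, -0.1404, 0.3438]
ee_rot: [3.141, 0.005, 1.679]
wrist_force: [2.5, -8.7, -2.1]
width: 0.0005
```

Request:
move_arm(
  increments=[
    [[0,0.005,0,0,0,0,0],[0,0.01,0,0,0,0,0],[0,0.01,0,0,0,0,0]],
  ],
)

```text
time: 19.6
tool_pos: [0.5995, -0.1398, 0.3438]
ee_rot: [3.141, 0.006, 1.679]
wrist_force: [1.7, -9.6, -2.7]
width: 0.0008
```

Request:
move_arm(
  increments=[
    [[0,0.005,0,0,0,0,0],[0,0.005,0,0,0,0,0],[0,0.005,0,0,0,0,0]],
  ],
)

```text
time: 19.85
tool_pos: [0.5995, -0.1396, 0.3438]
ee_rot: [3.141, 0.007, 1.678]
wrist_force: [2.7, -10.9, -1.9]
width: 0.0004
```

```bash
python3 -c "
from h import *
o=robot.get_obs();print(o['time'],o['tool_pos'],o['ee_rot'],o['width'],o['wrist_force'])
for n in ('side',):
  p,d=robot.snapshot(n);x,y=(210,150);cv2.imwrite(f'pics/{n}17.png',cv2.resize(p[y:y+60,x:x+80,::-1],None,fx=10,fy=10,interpolation=cv2.INTER_CUBIC))"
```

```text
19.85 [ 0.59946315 -0.13957169  0.34382346] [3.14107463 0.00670896 1.67849108] 0.0003800739385973661 [  2.70521049 -10.85605168  -1.92804411]
```

View pics/side17.png

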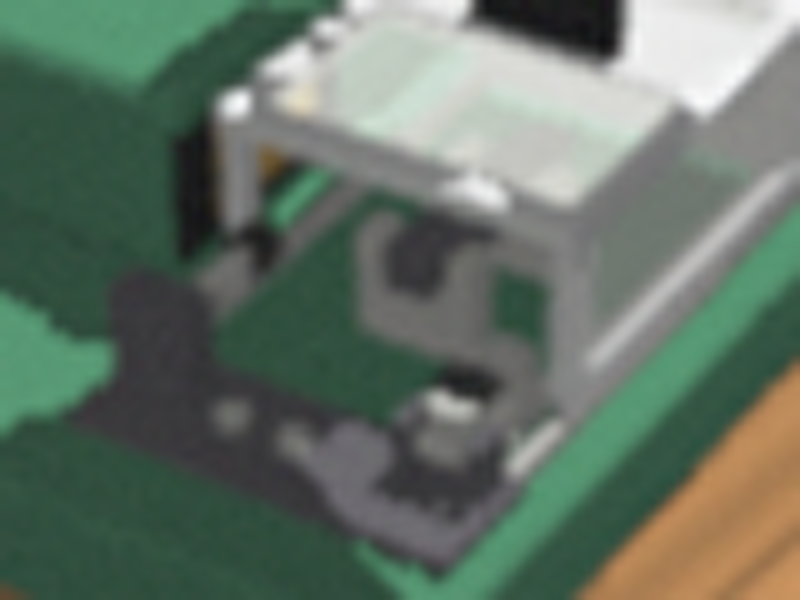

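Request:
move_arm(
  increments=[
    [[0,0.005,0,0,0,0,0],[0,0.01,0,0,0,0,0],[0,0.01,0,0,0,0,0]],
  ],
)

```text
time: 20.15
tool_pos: [0.5994, -0.139, 0.3438]
ee_rot: [3.141, 0.008, 1.678]
wrist_force: [2.8, -12.3, -2.8]
width: 0.0003
```

Request:
move_arm(
  increments=[
    [[0,0.005,0,0,0,0,0],[0,0.01,0,0,0,0,0],[0,0.01,0,0,0,0,0]],
  ],
)

```text
time: 20.4
tool_pos: [0.5993, -0.1384, 0.3438]
ee_rot: [3.141, 0.009, 1.678]
wrist_force: [2.9, -14.4, -2.7]
width: 0.0006
```

Request:
move_arm(
  increments=[
    [[0,0.004,0,0,0,0,0],[0,0.006,0,0,0,0,0],[0,0.006,0,0,0,0,0],[0,0.006,0,0,0,0,0]],
  ],
)

```text
time: 20.73
tool_pos: [0.5992, -0.1382, 0.3439]
ee_rot: [3.141, 0.01, 1.677]
wrist_force: [2.5, -14.5, -3.3]
width: 0.0006
```

```bash
python3 -c "
from h import *
o=robot.get_obs();print(o['time'],o['tool_pos'],o['ee_rot'],o['width'],o['wrist_force'])
for n in ('side',):
  p,d=robot.snapshot(n);x,y=(210,150);cv2.imwrite(f'pics/{n}18.png',cv2.resize(p[y:y+60,x:x+80,::-1],None,fx=10,fy=10,interpolation=cv2.INTER_CUBIC))
o=robot.get_obs();print(o['wrist_force'])"
```

```text
20.7333 [ 0.59922313 -0.13816662  0.34386357] [3.14079685 0.00992737 1.67738149] 0.0005728584071959339 [  2.52733462 -14.48449024  -3.25518387]
[  2.35965966 -14.04678003  -2.92772507]
```

View pics/side18.png

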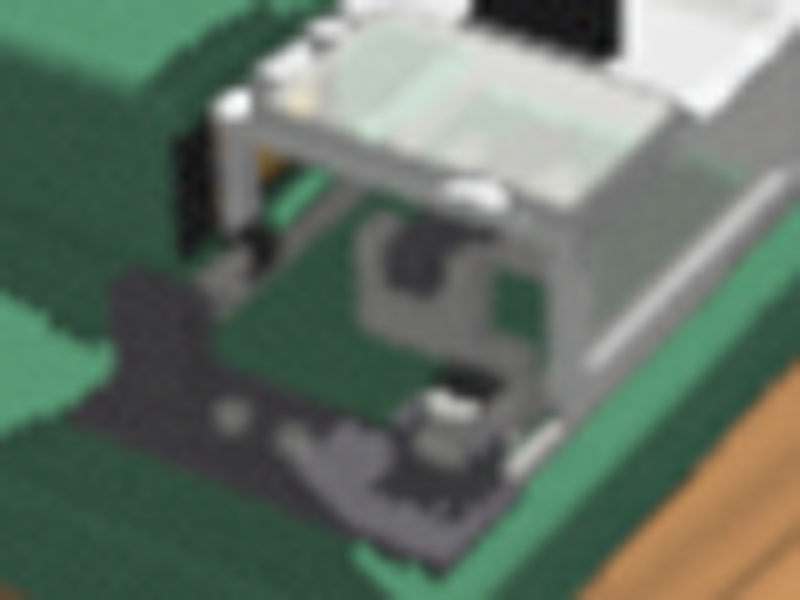

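Request:
move_arm(
  increments=[
    [[0,0.005,0,0,0,0,0],[0,0.009,0,0,0,0,0],[0,0.009,0,0,0,0,0],[0,0.009,0,0,0,0,0]],
  ],
)

```text
time: 21.12
tool_pos: [0.5992, -0.1376, 0.3439]
ee_rot: [3.141, 0.011, 1.677]
wrist_force: [2.4, -15.9, -2.6]
width: 0.0006
```

Request:
move_arm(
  increments=[
    [[0,-0.02,0,0,0,0,0],[0,-0.04,0,0,0,0,0],[0,-0.06,0,0,0,0,0],[0,-0.06,0,0,0,0,0]],
  ],
)

```text
time: 21.45
tool_pos: [0.5997, -0.1411, 0.3438]
ee_rot: [3.141, 0.003, 1.679]
wrist_force: [1.6, -8.1, -0.1]
width: 0.0005
```

Request:
move_arm(
  increments=[
    [[0,-0.02,0,0,0,0,0],[0,-0.04,0,0,0,0,0],[0,-0.04,0,0,0,0,0],[0,-0.04,0,0,0,0,0]],
  ],
)

```text
time: 21.78
tool_pos: [0.6, -0.143, 0.3436]
ee_rot: [-3.141, -0.002, 1.681]
wrist_force: [-0.6, 0.5, -1.4]
width: 0.0006
```

```bash
python3 -c "
from h import *
o=robot.get_obs();print(o['time'],o['tool_pos'],o['ee_rot'],o['width'],o['wrist_force'])
for n in ('side',):
  p,d=robot.snapshot(n);x,y=(210,150);cv2.imwrite(f'pics/{n}19.png',cv2.resize(p[y:y+60,x:x+80,::-1],None,fx=10,fy=10,interpolation=cv2.INTER_CUBIC))"
```

```text
21.7833 [ 0.60001152 -0.14297289  0.34362594] [-3.14112068e+00 -1.76973433e-03  1.68135837e+00] 0.0006379377296666797 [-0.60824996  0.53767063 -1.3644528 ]
```

View pics/side19.png

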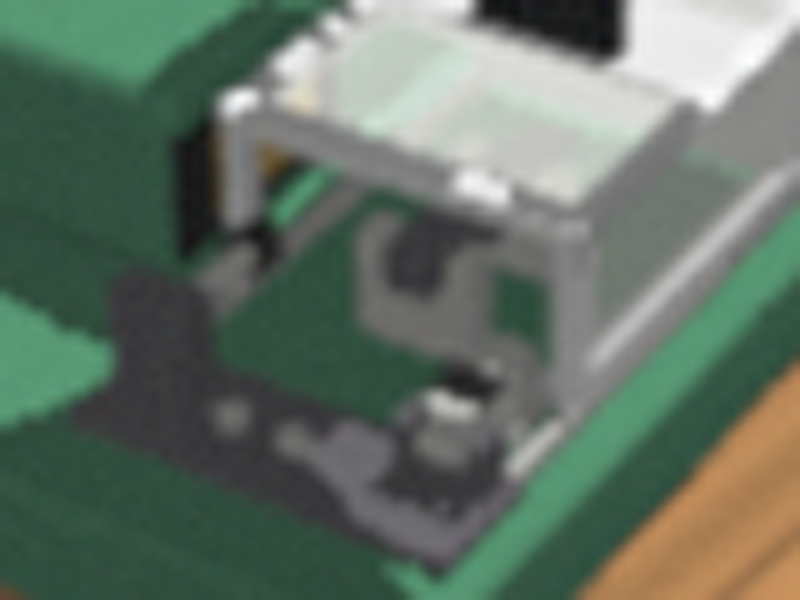

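Request:
move_arm(
  increments=[
    [[0,-0.04,0,0,0,0,0],[0,-0.08,0,0,0,0,0],[0,-0.12,0,0,0,0,0],[0,-0.12,0,0,0,0,0],[0,-0.12,0,0,0,0,0]],
  ],
)

```text
time: 22.25
tool_pos: [0.6014, -0.156, 0.3436]
ee_rot: [-3.142, -0.0, 1.68]
wrist_force: [0.9, -0.2, -0.8]
width: 0.0006
```

```bash
python3 -c "
from h import *
o=robot.get_obs();print(o['time'],o['tool_pos'],o['ee_rot'],o['width'],o['wrist_force'])
for n in ('side',):
  p,d=robot.snapshot(n);cv2.imwrite('pics/side20r.png',p[...,::-1]);x,y=(210,150);cv2.imwrite(f'pics/{n}20.png',cv2.resize(p[y:y+60,x:x+80,::-1],None,fx=10,fy=10,interpolation=cv2.INTER_CUBIC))
p,d=robot.snapshot('top');cv2.imwrite('pics/top20.png',cv2.resize(p[90:210,230:390,::-1],None,fx=5,fy=5,interpolation=cv2.INTER_CUBIC))"
```

```text
22.25 [ 0.60141397 -0.15599746  0.34362037] [-3.14153680e+00 -1.26810700e-04  1.68010398e+00] 0.0005575157119950504 [ 0.92269305 -0.16224031 -0.77316228]
```

View pics/side20.png

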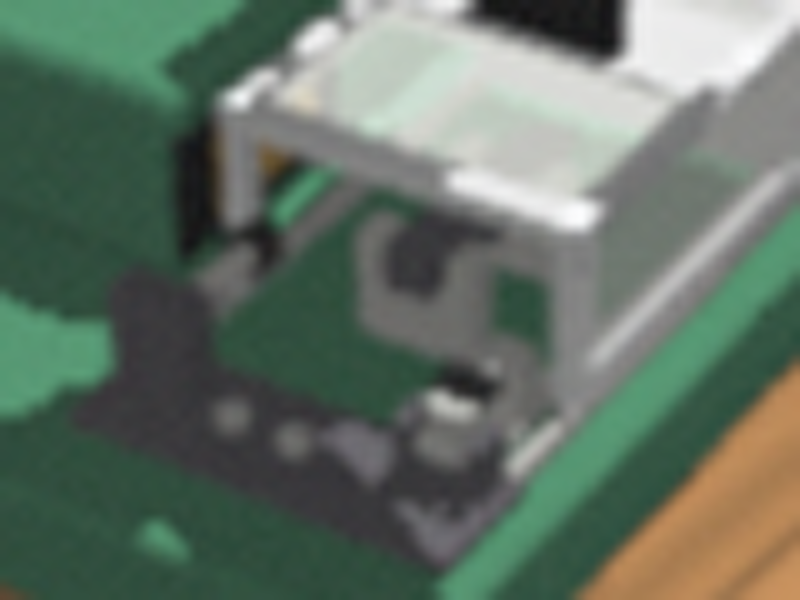

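View pics/top20.png

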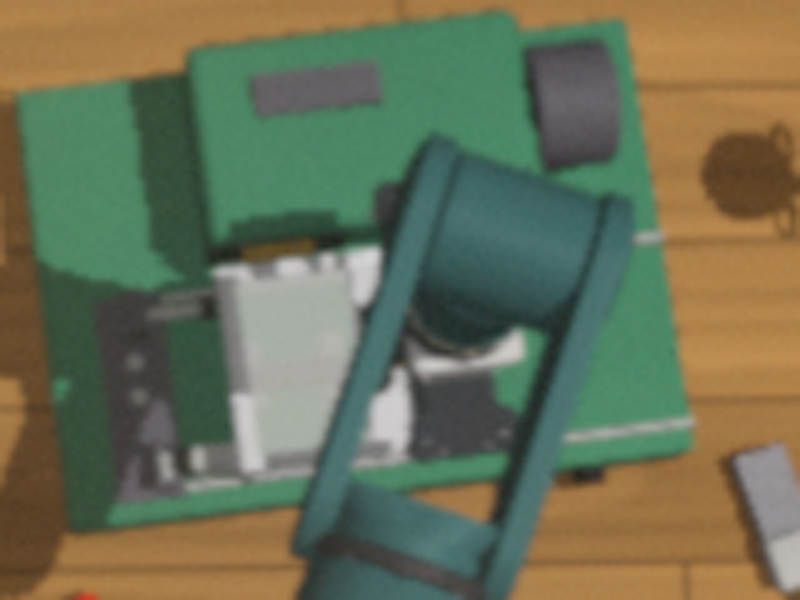

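Request:
move_arm(
  increments=[
    [[0,0.03,0,0,0,0,0],[0,0.06,0,0,0,0,0],[0,0.09,0,0,0,0,0],[0,0.12,0,0,0,0,0],[0,0.12,0,0,0,0,0],[0,0.12,0,0,0,0,0]],
  ],
)

```text
time: 22.85
tool_pos: [0.6001, -0.1433, 0.3438]
ee_rot: [3.142, 0.0, 1.681]
wrist_force: [-0.1, 0.2, 0.5]
width: 0.0005
```

Request:
move_arm(
  increments=[
    [[0,0.01,0,0,0,0,0],[0,0.01,0,0,0,0,0],[0,0.01,0,0,0,0,0]],
  ],
)

```text
time: 23.1
tool_pos: [0.6, -0.1427, 0.3437]
ee_rot: [-3.142, 0.0, 1.681]
wrist_force: [1.1, -1.3, 0.0]
width: 0.0002
```

Request:
move_arm(
  increments=[
    [[0,0.01,0,0,0,0,0],[0,0.01,0,0,0,0,0],[0,0.01,0,0,0,0,0]],
  ],
)

```text
time: 23.35
tool_pos: [0.5999, -0.1419, 0.3437]
ee_rot: [3.142, 0.001, 1.681]
wrist_force: [-0.6, -1.1, 0.2]
width: 0.0001
```

Request:
move_arm(
  increments=[
    [[0,0.01,0,0,0,0,0],[0,0.01,0,0,0,0,0],[0,0.01,0,0,0,0,0]],
  ],
)

```text
time: 23.6
tool_pos: [0.5998, -0.1415, 0.3437]
ee_rot: [3.141, 0.002, 1.68]
wrist_force: [0.9, -5.0, -0.5]
width: 0.0008
```

Request:
move_arm(
  increments=[
    [[0,-0.05,0,0,0,0,0],[0,-0.1,0,0,0,0,0],[0,-0.15,0,0,0,0,0],[0,-0.15,0,-0.2,0,0,0],[0,-0.15,0,-0.5,0,0,0],[0,-0.15,0,-0.7,0,0,0],[0,-0.15,0,-0.7,0,0,0]],
  ],
)

```text
time: 24.18
tool_pos: [0.6017, -0.1558, 0.4199]
ee_rot: [3.132, 0.004, 1.681]
wrist_force: [-0.1, -0.0, 0.7]
width: 0.0003
```

Request:
move_arm(
  increments=[
    [[0,0.2,0,0,0,0,0],[0,0.4,0,0,0,0,0],[0,0.6,0,0,0,0,0],[0,0.6,0,0,0,0,0],[0,0.6,0,0,0,0,0]],
  ],
)

```text
time: 24.6
tool_pos: [0.5948, -0.0953, 0.4127]
ee_rot: [-3.14, -0.0, 1.682]
wrist_force: [-0.5, -0.1, 0.2]
width: 0.0005
```

```bash
python3 -c "
from h import *
o=robot.get_obs();print(o['time'],o['tool_pos'],o['ee_rot'],o['width'],o['wrist_force'])
p,d=robot.snapshot('side');cv2.imwrite('pics/side21r.png',p[...,::-1]);x,y=(190,110);cv2.imwrite('pics/side21.png',cv2.resize(p[y:y+100,x:x+133,::-1],None,fx=6,fy=6,interpolation=cv2.INTER_CUBIC))"
```

```text
24.6 [ 0.59475855 -0.0952752   0.41271898] [-3.14028570e+00 -4.68975653e-04  1.68236960e+00] 0.00045713230455206094 [-0.50655631 -0.13795377  0.21887025]
```

View pics/side21.png

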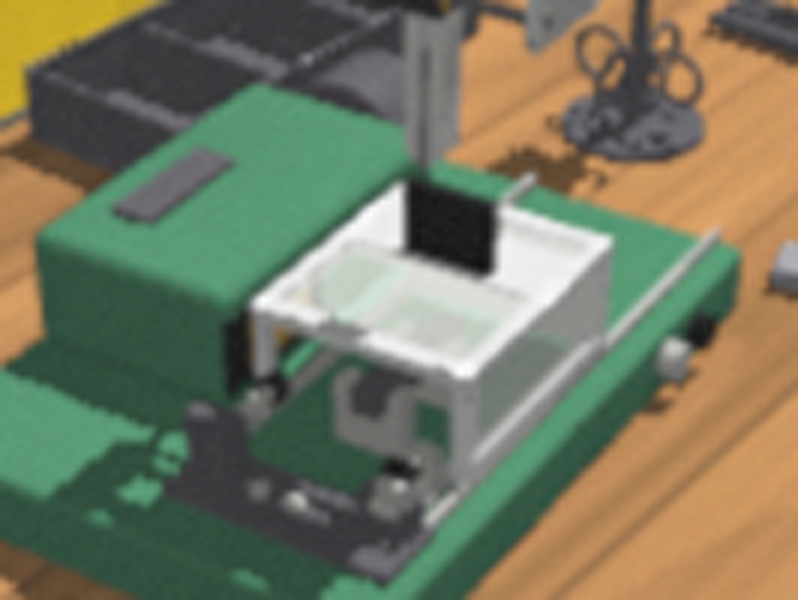

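Request:
move_arm(
  increments=[
    [[0,0,0,0.2,0,0,0],[0,0,0,0.4,0,0,0],[0,0,0,0.6,0,0,0],[0,0,0,0.67,0,0,0],[0,0,0,0.67,0,0,0]],
  ],
)

```text
time: 25.07
tool_pos: [0.5944, -0.0968, 0.3434]
ee_rot: [-3.136, -0.002, 1.679]
wrist_force: [0.1, -0.3, 0.3]
width: 0.0005
```

Request:
move_arm(
  increments=[
    [[0,-0.03,0,0,0,0,0],[0,-0.06,0,0,0,0,0],[0,-0.09,0,0,0,0,0],[0,-0.12,0,0,0,0,0],[0,-0.14,0,0,0,0,0],[0,-0.15,0,0,0,0,0],[0,-0.16,0,0,0,0,0],[0,-0.16,0,0,0,0,0]],
  ],
)

```text
time: 25.73
tool_pos: [0.5967, -0.1114, 0.3473]
ee_rot: [3.141, -0.001, 1.681]
wrist_force: [-0.2, 3.1, 1.5]
width: 0.0005
```

Request:
move_arm(
  increments=[
    [[0,-0.01,0,0,0,0,0],[0,-0.01,0,0,0,0,0],[0,-0.01,0,0,0,0,0]],
  ],
)

```text
time: 25.98
tool_pos: [0.5967, -0.1117, 0.3473]
ee_rot: [3.141, -0.002, 1.682]
wrist_force: [-0.9, 5.6, 3.8]
width: 0.0005
```

Request:
move_arm(
  increments=[
    [[0,-0.01,0,0,0,0,0],[0,-0.01,0,0,0,0,0],[0,-0.01,0,0,0,0,0]],
  ],
)

```text
time: 26.23
tool_pos: [0.5968, -0.1121, 0.3473]
ee_rot: [3.141, -0.004, 1.683]
wrist_force: [-1.6, 7.1, 2.6]
width: 0.0008
```

Request:
move_arm(
  increments=[
    [[0,0.04,0,0,0,0,0],[0,0.1,0,0,0,0,0],[0,0.15,0,0,0,0,0],[0,0.15,0,-0.3,0,0,0],[0,0.15,0,-0.6,0,0,0],[0,0.15,0,-0.9,0,0,0],[0,0.15,0,-1,0,0,0],[0,0.15,0,-1,0,0,0]],
  ],
)

```text
time: 26.9
tool_pos: [0.5952, -0.0989, 0.4505]
ee_rot: [3.135, 0.003, 1.681]
wrist_force: [-0.3, 0.7, -0.4]
width: 0.0005
```

Request:
move_arm(
  increments=[
    [[0,0.4,-0.4,0,0,0,0],[0,0.7,-0.8,0,0,0,0],[0,1,-1,0,0,0,0],[0,1,-1,0,0,0,0],[0,1,-1,0,0,0,0]],
  ],
)

```text
time: 27.32
tool_pos: [0.4824, -0.0085, 0.4449]
ee_rot: [-3.139, -0.001, 1.684]
wrist_force: [1.0, -1.1, 0.5]
width: 0.0001
```

Request:
move_arm(
  increments=[
    [[0,0.4,-0.4,0,0,0,0],[0,0.7,-0.8,0,0,0,0],[0,1,-1,0,0,0,0],[0,1,-1,0,0,0,0],[0,1,-1,0,0,0,0],[0,1,-1,0,0,0,0]],
  ],
)

```text
time: 27.82
tool_pos: [0.3747, 0.0779, 0.4454]
ee_rot: [-3.141, 0.001, 1.682]
wrist_force: [-0.2, 0.4, -0.1]
width: 0.0006
```

```bash
python3 -c "
from h import *
o=robot.get_obs();print(o['time'],o['tool_pos'],o['ee_rot'],o['wrist_force'])
p,d=robot.snapshot('side');cv2.imwrite('pics/side22.png',p[...,::-1])
p,d=robot.snapshot('top');cv2.imwrite('pics/top22.png',cv2.resize(p[90:210,230:390,::-1],None,fx=5,fy=5,interpolation=cv2.INTER_CUBIC))"
```

```text
27.8167 [0.37471241 0.07790693 0.44542335] [-3.14069307e+00  9.66059548e-04  1.68165214e+00] [-0.16540134  0.39781486 -0.0927773 ]
```

View pics/side22.png

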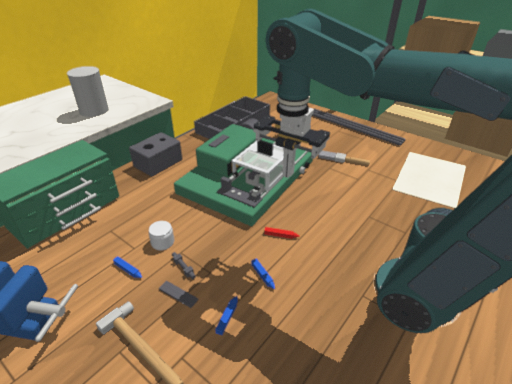

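View pics/top22.png

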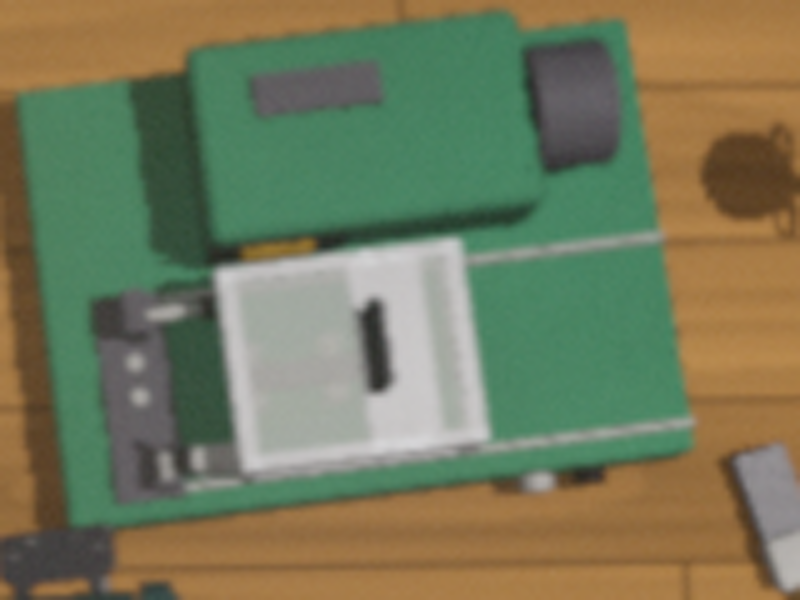

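```bash
python3 -c "
from bench import robot
print(robot.close_job())"
```

```text
the job is handed in; nothing more can be done
None
```

I laid the dark iron finial in the two-saddle cradle, point towards the guard, and let go of it. I then pushed the guard shut with closed fingers on the rear face of its handle. The job was handed in at about 28 s with the robot clear of everything.

- **Finial:** the pictures after release showed it down in both saddle slots. By depth it was within about 1 mm of centre along the cradle. The side camera read several millimetres off against the arm, so I judged its position relative to the saddles seen in the same pictures.
- **Guard push:** the force rose to about 11 N on the latch ramp and fell to 3–4 N. It then rose stiffly against the buffer to about 16 N, where I stopped. By my estimate that presses the buffer in about 3.5 mm; the limit is 5 mm.
- **Latch:** I saw no single clear click in the force readings, and the pictures are too coarse to show the latch arm drop. As a check I pushed the handle backwards with about 7 N; the guard did not give, against its 2 N of friction, so I take it as latched.
- **Last pictures:** the guard was shut over the finial with its front post at the buffer. The other ironwork and tools looked to be where they had been.

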